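Hang the bin on the lock rail

TASK

Pick up the steel bin with the fixed bail handle and hang it on the free middle stretch of the rail on the white splash panel: tip its front up so that the angled strip on its back goes down behind the rail's front lip, then let the front down until the bin hangs level, fully down and locked under the keeper bead, and let go. The rail is not exactly where the panel suggests, so feel your way in gently without forcing the bin against it, and leave the other things on the bench alone.

Things in the scene. Friction and masses are not known exactly. Their poses are not given: they have to be found in the camera images.
- bin_mid (a point): Hang-on bin: open steel box 90 (x) by 120 (y), walls 60 high, 0.35 to 0.7 kg, upright on the bench, with a fixed bail handle and a bent hanging back. Point: middle of the footprint, 60 above the underside; z up, +x out of its back (strip side), -x its front. It must not press on the rail or panel with more than 25 N. Hung level it is nominally at (-73.5, y, 141) in panel.
- bin_handle (a point): Centre of the bin's handle, a level flat bar along y, 8 thick in x, 22 high in z, 116 long between end cheeks. It is at (20, 0, 58) from bin_mid in mm, bin axes; free all round, nothing for 24 below it. Grasp it from above, fingers closing along x.
- bin_bend (a point): The bend of the bin's hanging back, 110 wide in y, 3 mm sheet; at (57, 0, -3) from bin_mid. Above it the neck goes straight up to a level ledge (underside 13 above the bend) that runs forward to the box. Below it the angled strip, 14 long, runs down and out to the back at 40 degrees from vertical: tip at (9, 0, -11) from the bend. A bottom flange ends at (13.5, 0, -51) from the bend.
- panel: White upright splash panel fixed on the bench, 480 long, 165 high, 14 thick. Origin on the bench, at the middle of the foot of its front face; z up, +x into the panel (the front looks along -x), y along it. It carries a rail 430 long along y, nominally at rail_nominal. Things already hang on the rail more than 135 from the middle on both sides; the stretch between is free.
- rail_nominal (a point): Where the rail should be: on the panel's face, 125 above the bench, panel axes. The rail's back is at u = 0 (u = distance out along -x) and its trough floor at z = 0 here, but it is set in slotted holes on spacers: it really sits up to 5 mm higher or lower and 0 to 20 mm further out, not measured, so find it by touch (it is straight and rigid).
- rail_mouth (a point): Nominal middle of the rail's mouth: u 16.5, z 19 from rail_nominal, off by the same unknown amount. Section in mm (u, z from the real rail): back plate u 0 to 3, z -60 to 30; trough floor z 0; front lip u 20.5 to 23.5 with a round top bead of radius 2, centre (22, 24), top z 26; keeper bead of radius 4, centre (9, 19). The mouth between the beads is u 13 to 20.
- rail_seat (a point): Nominal place of bin_bend when seated: u 16.5, z 13 from rail_nominal, same unknown offset; ledge on the lip, bottom flange on the back plate, strip under the keeper bead. The strip passes the mouth only with the bin's front tipped up 28 to 40 degrees. At 36 lower it straight, bend at u 17 (play 1.5), to z 22; then lower 1 mm per 4 degrees let down, to level at z 13.
- cheese_a: Bystander: soft white cheese wheel, diameter 110, 34 high (mm). Leave it alone.
- cheese_b: Bystander: small soft white cheese wheel, diameter 84, 30 high (mm). Leave it alone.
- cheese_c: Bystander: soft white cheese wheel, diameter 110, 34 high (mm). Leave it alone.
- brush: Bystander: small white-handled hand brush lying down (mm). Leave it alone.
- box_plain: Bystander: plain open steel box 100 x 130 x 65, no handle and no strip on its back (mm). Leave it alone.
- bowl: Bystander: round steel bowl, diameter 110, 50 high (mm). Leave it alone.
Not all that is in view belongs to the job. Leave any green look-alike of the part that bears bin_mid alone.

How it is judged:
By the outcome, as a careful person would: the job done as asked, in the order asked, and still so for the second after the job is handed in, with the robot touching nothing.
It also fails if it takes over 67 s, if anything falls off the work surface, if the arm or the gripper's body presses on something with over 40 N, if the wrist force passes 120 N, or if a joint passes its speed limit or range.

ROBOT

A 6-joint arm with a two-finger parallel gripper is mounted at the origin on the work surface. World frame = base frame: x ahead of the robot, y to its left, z up, the work surface at z = 0. Lengths are in m, angles in rad, forces in N, time in s.
With the tool pointing down it reaches from about 0.3 to 0.775 m from the base axis. Payload 14.6 kg.
Tool frame: the origin (TCP) lies on the front face of the gripper's body, between the roots of the fingers; the fingertips stand 97 mm ahead of it and the grasp point (between the pads) lies 78 mm ahead of it; z points along the fingers, y is the direction in which the jaws open and shut (so a half turn about z gives the same grasp; the last joint's range is limited). The gripper opens to 94 mm and grips with 3 to 60 N. Pads are 16 mm wide; open, the fingers measure 119 mm over their backs; the gripper's body (75 mm by 177 mm) begins 78 mm behind the grasp point.
Start: joints at [-1.198, 0.3, 1.521, -0, 1.321, -0.067], TCP at [0.234, -0.498, 0.303] pointing down, gripper open.
Joint ranges: [-3.03, 3.03], [-0.79, 2.21], [0.23, 2.52], [-1.04, 4.18], [0, 3.07], [-2.55, 2.55]. Speed limits (rad/s): [2.22, 2.22, 2.57, 3.14, 3.14, 3.14].

INTERFACE

Orientations are given as [roll, pitch, yaw] about the fixed x, y, z axes, in that order (R = Rz(yaw) Ry(pitch) Rx(roll)).
In Python, from station import ctrl gives the robot as it stands. The module is installed in compiled form; this text tells all that it offers.
- The arm moves only by the shell command python3 -m pendant 'ROWS' [FORCE]. ROWS is JSON, a list of rows, each an object of numbers: "rx", "ry", "rz": the turn, a rotation vector about the tool's x, y, z each as a share of 4 degrees, from -1 to 1; "tx", "ty", "tz": the shift along the tool's x, y, z each as a share of 0.04 m, from -1 to 1; "grip": the gripper command: -1 is fully open, 1 is shut, values between are in proportion. A call has 1 to 8 rows; each row shifts and turns the pose as measured when the row begins, along the tool's axes as they then stand; what a row does not reach is not made up. A row lasts 1/12 s, in which the tool goes at most 41.7 mm and 7.16 degrees, less where a joint would pass 70% of its speed; a pose out of reach is approached as far as the arm can. A call with a number of a shift or a turn outside -1 to 1 is refused whole. A call with a gripper value outside its range is refused whole. The fingers move at their own pace and stop on an object; FORCE is the grip in N (left out, the last holds). Time passes only in rows, so rows that do not move let the fingers close. It gives the time, the measured TCP pose, the force and the opening at its end, in the units of the state.
- ctrl.get_obs(): the state, without advancing time (a new reading comes with each control period).
- ctrl.camera(name): name is "scene" or "top"; returns a dict with "pixels" (480x640x3 uint8, blue, green, red), "fx", "fy", "cx", "cy" (pixels), "k1" (the pictures are not rectified: a ray, as slopes to the right and down, at radius r is drawn at 1 + k1 r^2 times it, then the intrinsics apply), "world_from_camera" (4x4, takes a point from camera to world coordinates). Camera axes: x right, y up, looking along -z (the intrinsics and any distortion apply to the point x, -y, -z); pixel columns grow to the right and rows downward; lengths in m; the calibration is good to about 2 mm. A picture is of the moment at which its call begins. There is no depth.
- ctrl.hand_in(): hands the job in, once; it reports no verdict.
The state is a dict: "time_s": time; "qpos": joint angles; "joint_vel": joint speeds; "tau": joint torques, N m; "ee_pos": TCP position; "eef_rot": TCP orientation; "force": force on the tool from outside, world axes, zero at the start; "moment": the same for the moment, N m; "grip_width": finger opening in m.
Only numpy, scipy, OpenCV 4.12 (cv2) and the standard library are available. Lean on these libraries where they do the work, as an engineer would, in place of code of your own. Each camera call takes 0.05 s, during which the arm holds its last target.

## Working session

There is one attempt and no reset: what is moved stays moved. The work goes in short steps, Python scripts to look and compute and a shell command to move; the robot and the scene stay as the last step left them, time stands still between calls to the robot, and variables do not carry over. Pictures are saved under pics/ and viewed, and the job is handed in when it is done.

```bash
mkdir -p pics; ls; python3 - <<'E'
from station import ctrl
import cv2
o=ctrl.get_obs();print(o)
for n in("scene","top"):
    c=ctrl.camera(n);cv2.imwrite(f"pics/{n}0.png",c["pixels"]);print(n,c["fx"],c["fy"],c["cx"],c["cy"],c["k1"]);print(c["world_from_camera"])
E
```

```text
pics
{'time_s': 0.0, 'qpos': array([-1.19763163e+00,  3.00469498e-01,  1.52154987e+00, -1.14061967e-05,
        1.32071228e+00, -6.66110154e-02]), 'joint_vel': array([-0.00120709, -0.00028959,  0.00064193, -0.00179424,  0.00082725,
       -0.00026601]), 'tau': array([ 1.05241812e-03, -5.31809485e+01, -3.52738595e+01,  7.08939414e-02,
        2.44259764e-02, -1.41385367e-04]), 'ee_pos': array([ 0.23409297, -0.49753714,  0.30210035]), 'eef_rot': array([-3.14045545e+00, -6.47897375e-05,  4.39778500e-01]), 'force': array([-0.92267863, -0.43887122,  0.14519191]), 'moment': array([ 0.01366375, -0.01209326,  0.018377  ]), 'grip_width': 0.09417607242664999}
scene 566.6730435956265 566.6730435956265 311.7810105217389 231.99007018513794 -0.18089020947311554
[[-0.77494588 -0.54656315  0.31737611  0.86964864]
 [ 0.6320063  -0.66601101  0.39622894  0.50713927]
 [-0.00518815  0.50763968  0.86155385  1.22402348]
 [ 0.          0.          0.          1.        ]]
top 485.54146242937975 485.54146242937975 323.70303932544783 239.74959881158563 -0.021226239430482085
[[-0.00792257  0.987184   -0.1593894   0.25947772]
 [-0.99965761 -0.0117939  -0.02335717 -0.03301183]
 [-0.02493765  0.15914978  0.98693944  1.33594924]
 [ 0.          0.          0.          1.        ]]
```

View pics/scene0.png

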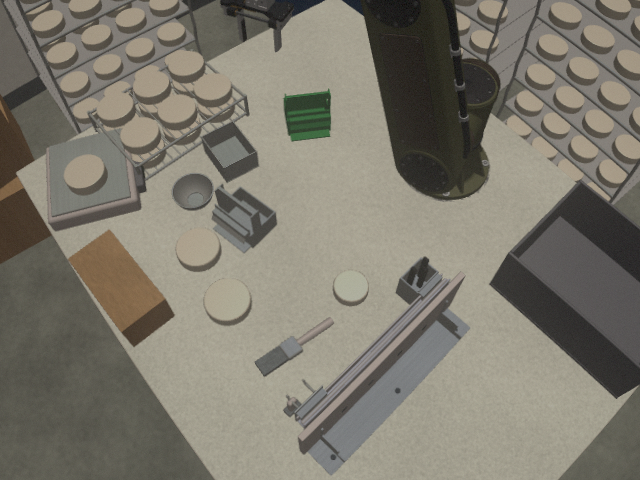

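View pics/top0.png

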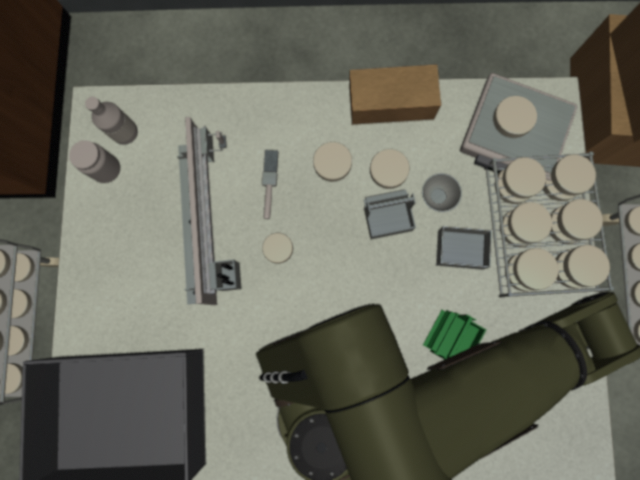

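```bash
cat > h.py <<'E'
import numpy as np,cv2
from scipy.optimize import least_squares
from station import ctrl
def proj(c,P):
    P=np.atleast_2d(P);T=np.linalg.inv(c["world_from_camera"]);q=P@T[:3,:3].T+T[:3,3]
    s=np.c_[q[:,0]/-q[:,2],-q[:,1]/-q[:,2]];r2=(s**2).sum(1,keepdims=True);s=s*(1+c["k1"]*r2)
    return s*[c["fx"],c["fy"]]+[c["cx"],c["cy"]]
def ray(c,uv):
    d=(np.array(uv,float)-[c["cx"],c["cy"]])/[c["fx"],c["fy"]];s=d.copy()
    for _ in range(30): s=d/(1+c["k1"]*(s@s))
    T=c["world_from_camera"];return T[:3,3],T[:3,:3]@np.array([s[0],-s[1],-1])
def atz(c,uv,z):
    o,d=ray(c,uv);return o+d*(z-o[2])/d[2]
def crop(c,name,x0,y0,x1,y1,k):
    im=c["pixels"][y0:y1,x0:x1];cv2.imwrite(name,cv2.resize(im,None,fx=k,fy=k,interpolation=cv2.INTER_CUBIC))
def cam(n):
    import pickle
    c=ctrl.camera(n);return c
E
python3 - <<'E'
from h import *
import pickle
cs={n:cam(n) for n in("scene","top")}
pickle.dump(cs,open("c0.pkl","wb"))
crop(cs["scene"],"pics/b_s.png",195,170,295,260,8);crop(cs["top"],"pics/b_t.png",350,180,430,250,8)
crop(cs["scene"],"pics/p_s.png",270,245,480,475,2.6);crop(cs["top"],"pics/p_t.png",170,110,250,310,3)
for n,uv in(("top",(389,214)),("scene",(243,215))):print(atz(cs[n],uv,0.06))
E
```

```text
[ 0.53328947 -0.17825435  0.06      ]
[ 0.54001007 -0.17171348  0.06      ]
```

View pics/b_s.png

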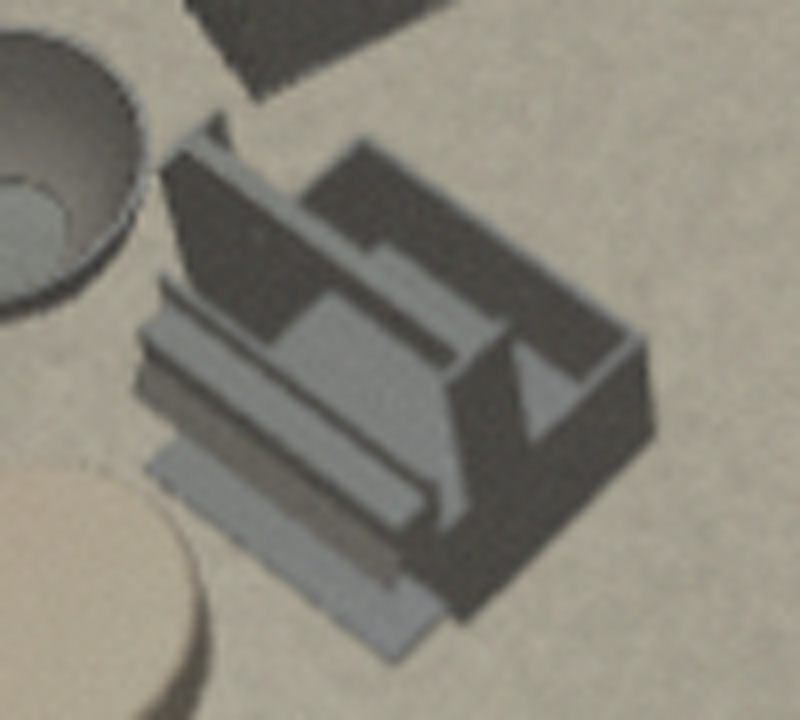

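View pics/b_t.png

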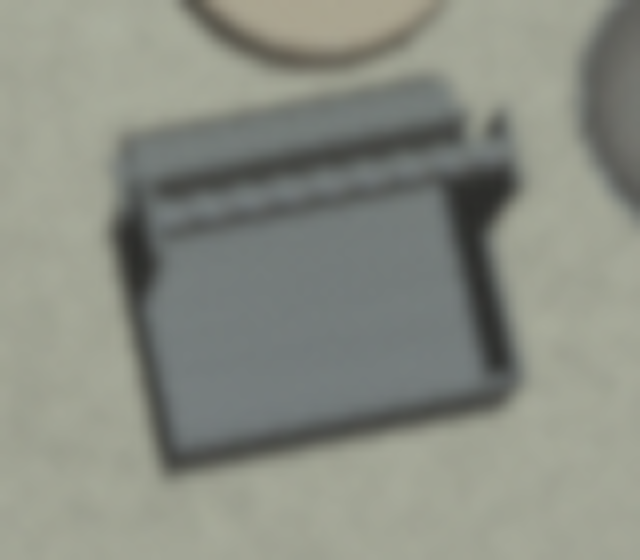

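View pics/p_s.png

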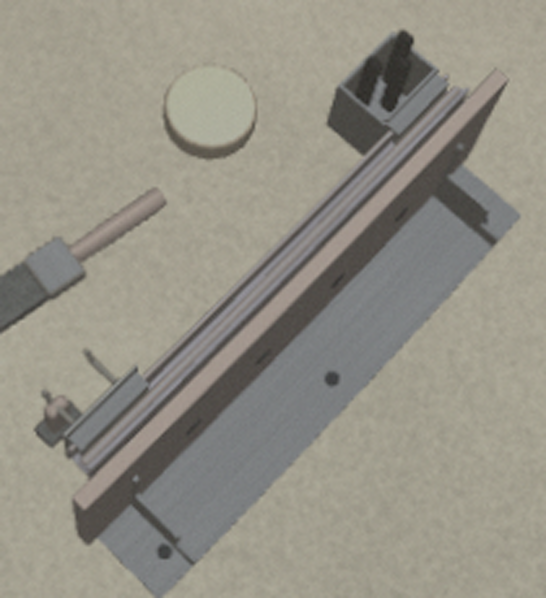

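View pics/p_t.png

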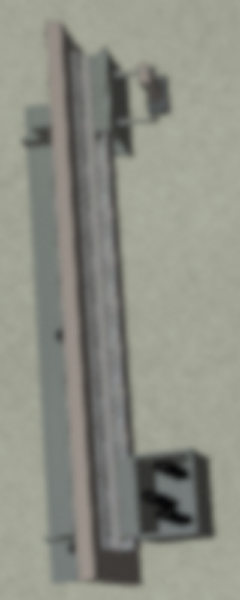

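```bash
cat > fit1.py <<'E'
from h import *
import pickle
cs=pickle.load(open("c0.pkl","rb"))
def full(p,off,k): return (np.array(p)+.5)/k-.5+off
def fit(obs,x0):
    def W(x,P):
        c,s=np.cos(x[2]),np.sin(x[2]);P=np.array(P)/1000
        return np.r_[x[0]+c*P[0]-s*P[1],x[1]+s*P[0]+c*P[1],P[2]]
    def r(x): return np.concatenate([(proj(cs[n],W(x,P))[0]-uv) for n,uv,P in obs])
    s=least_squares(r,x0,loss="soft_l1",f_scale=1.0);
    for (n,uv,P),e in zip(obs,r(s.x).reshape(-1,2)): print(n,P,np.round(e,1))
    return s.x,W
S=lambda p:full(p,[195,170],8);T=lambda p:full(p,[350,180],8)
b,W=fit([("scene",S((645,342)),(-45,60,60)),("scene",S((362,138)),(-45,-60,60)),("scene",S((655,435)),(-45,60,0)),("scene",S((462,622)),(45,60,0)),
("scene",S((395,662)),(70.5,55,6)),("scene",S((150,468)),(70.5,-55,6)),
("top",T((168,472)),(-45,60,0)),("top",T((515,395)),(-45,-60,0))],[.53,-.17,.2])
print("bin",b,np.degrees(b[2]))
S2=lambda p:full(p,[270,245],2.6);T2=lambda p:full(p,[170,110],3)
p,_=fit([("scene",S2((75,499)),(0,-240,165)),("scene",S2((498,68)),(0,240,165)),("scene",S2((88,511)),(14,-240,165)),("scene",S2((507,77)),(14,240,165)),("scene",S2((88,543)),(14,-240,0)),
("top",T2((64,22)),(0,-240,165)),("top",T2((48,22)),(14,-240,165)),("top",T2((95,579)),(0,240,165)),("top",T2((79,579)),(14,240,165))],[.5,.3,1.57])
print("panel",p,np.degrees(p[2]))
np.save("bp.npy",np.r_[b,p])
def lines(im,c,k,off,P,x,col):
    q=np.array([proj(c,W(x,a))[0] for a in P]);q=((q-off+.5)*k-.5).astype(np.int32)
    cv2.polylines(im,[q],False,col,1)
for n,off,(x1,y1),x,name in (("scene",(195,170),(295,260),b,"bs"),("top",(350,180),(430,250),b,"bt"),("scene",(270,245),(480,475),p,"ps"),("top",(170,110),(250,310),p,"pt")):
    k={"bs":8,"bt":8,"ps":2.6,"pt":3}[name]
    im=cv2.resize(cs[n]["pixels"][off[1]:y1,off[0]:x1],None,fx=k,fy=k,interpolation=cv2.INTER_CUBIC)
    if name[0]=="b":
        for z in(0,60): lines(im,cs[n],k,off,[(-45,-60,z),(-45,60,z),(45,60,z),(45,-60,z),(-45,-60,z)],x,(0,0,255))
        lines(im,cs[n],k,off,[(16,-58,129),(16,58,129),(24,58,129),(24,-58,129),(16,-58,129)],x,(0,255,0))
        lines(im,cs[n],k,off,[(57,-55,57),(57,55,57)],x,(255,0,0));lines(im,cs[n],k,off,[(66,-55,46),(66,55,46)],x,(255,0,255));lines(im,cs[n],k,off,[(70.5,-55,6),(70.5,55,6)],x,(0,255,255))
    else:
        for z in(0,165): lines(im,cs[n],k,off,[(0,-240,z),(0,240,z),(14,240,z),(14,-240,z),(0,-240,z)],x,(0,0,255))
        for o in (0,10,20): lines(im,cs[n],k,off,[(-22-o,-215,151),(-22-o,215,151)],x,(0,255-o*12,o*12))
    cv2.imwrite(f"pics/o_{name}.png",im)
E
python3 fit1.py; python3 -c "
import cv2,numpy as np
a=[cv2.imread(f'pics/o_{n}.png') for n in('bs','bt','ps','pt')]
h=720;print([i.shape for i in a])
a=[cv2.copyMakeBorder(i,0,max(0,720-i.shape[0]),0,0,cv2.BORDER_CONSTANT) for i in a]
cv2.imwrite('pics/o1.png',cv2.resize(np.hstack(a[:2]),None,fx=.55,fy=.55));cv2.imwrite('pics/o2.png',np.hstack(a[2:])[:600])"
```

```text
scene (-45, 60, 60) [-0.3 -1.1]
scene (-45, -60, 60) [-0.6 -1. ]
scene (-45, 60, 0) [-0.1  0. ]
scene (45, 60, 0) [0.1 0.7]
scene (70.5, 55, 6) [-0.3  0.5]
scene (70.5, -55, 6) [-1.4  0.3]
top (-45, 60, 0) [-0.3  1.4]
top (-45, -60, 0) [-1.6  2.1]
bin [ 0.52908089 -0.18089024  0.19790202] 11.338950773623798
scene (0, -240, 165) [-1.9 -0.9]
scene (0, 240, 165) [-1.  -0.8]
scene (14, -240, 165) [-1.5 -0. ]
scene (14, 240, 165) [ 0.7 -0. ]
scene (14, -240, 0) [0.1 1.2]
top (0, -240, 165) [-1.4 -0.5]
top (14, -240, 165) [-1.4  0.1]
top (0, 240, 165) [-0.   0.9]
top (14, 240, 165) [-0.4  1.5]
panel [0.53515152 0.3143672  1.66734924] 95.53207415642164
[(720, 800, 3), (560, 640, 3), (598, 546, 3), (600, 240, 3)]
```

View pics/o1.png

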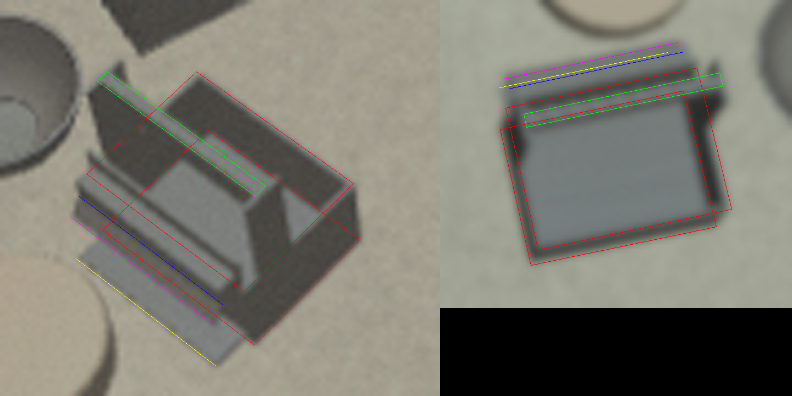

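View pics/o2.png

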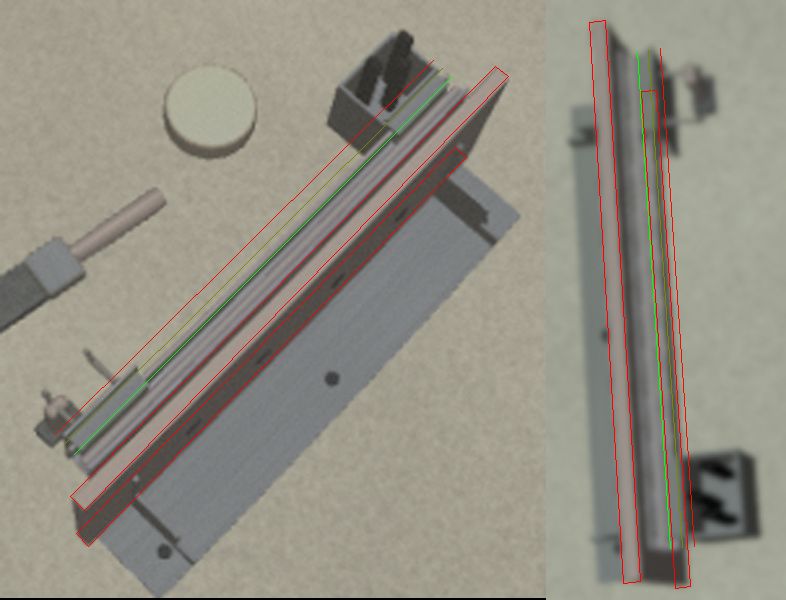

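```bash
python3 - <<'E'
from h import *
import pickle
cs=pickle.load(open("c0.pkl","rb"))
crop(cs["scene"],"pics/r_s.png",330,300,410,360,10);crop(cs["top"],"pics/r_t.png",185,180,235,250,8)
E
```

```text
(no output)
```

View pics/r_s.png

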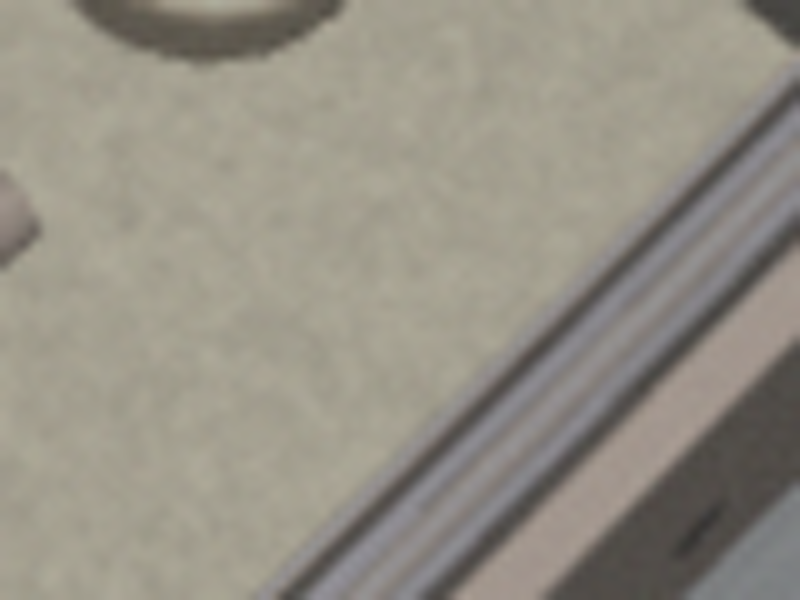

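View pics/r_t.png

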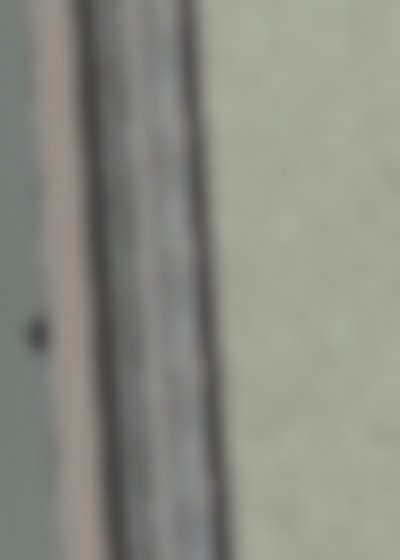

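```bash
python3 - <<'E'
from h import *
import pickle
cs=pickle.load(open("c0.pkl","rb"));bp=np.load("bp.npy");p=bp[3:]
ex=np.array([np.cos(p[2]),np.sin(p[2])])
U=lambda c,uv,z:-(atz(c,uv,z)[:2]-p[:2])@ex*1000
for n,off,k,pe,be in(("scene",(330,300),10,[(450,600),(800,240)],[(258,600),(790,60)]),("top",(185,180),8,[(88,300),(103,500)],[(207,300),(222,500)])):
    f=lambda q:(np.array(q)+.5)/k-.5+off
    print(n,"panel u",[round(U(cs[n],f(q),.165),1) for q in pe],"bead u at z 145,150,155",[[round(U(cs[n],f(q),z),1) for q in be] for z in(.145,.150,.155)])
E
```

```text
scene panel u [np.float64(-1.6), np.float64(-1.1)] bead u at z 145,150,155 [[np.float64(28.4), np.float64(29.4)], [np.float64(27.5), np.float64(28.5)], [np.float64(26.6), np.float64(27.6)]]
top panel u [np.float64(-0.6), np.float64(0.2)] bead u at z 145,150,155 [[np.float64(31.6), np.float64(32.1)], [np.float64(32.8), np.float64(33.3)], [np.float64(34.0), np.float64(34.5)]]
```

Look-alikes, by scene pixel:
- the bin with a bail handle and bent back at (243,215)
- the plain box at (231,150), which has no handle
- the green look-alike at (307,113)
- the small caddy already hung on the rail at (420,278)

I choose (243,215). The close crop shows its handle, ledge, strip and flange. The bowl is at (193,192), and the cheeses are at (198,248), (227,300) and (351,287). The top picture shows the rail standing roughly 6–7 mm further out than nominal.

```bash
cat >> h.py <<'E'
from scipy.spatial.transform import Rotation as Ro
def cur():
    o=ctrl.get_obs();return o,np.array(o["ee_pos"]),Ro.from_euler("xyz",o["eef_rot"])
def down(yawdeg,tip=0):  # tool: x=bin y, y=bin x, z=-bin z ; tip = front up deg
    return Ro.from_euler("z",yawdeg,degrees=True)*Ro.from_euler("x",180,degrees=True)*Ro.from_euler("x",tip,degrees=True)
def plan(p,R,n):
    o,p0,R0=cur();w=(R0.inv()*R).as_rotvec(degrees=True);dp=(p-p0)/n;Rc=R0
    print("dpos mm",np.round((p-p0)*1000,1),"rotvec deg",np.round(w,2))
    for i in range(n):
        t=Rc.inv().apply(dp)/.04;print("%d t %s r %s"%(i,np.round(t,2),np.round(w/n/4,2)));Rc=Rc*Ro.from_rotvec(w/n,degrees=True)
E
python3 - <<'E'
from h import *
plan(np.array([.5487,-.177,.30]),down(101.3),20)
E
```

```text
dpos mm [314.6 320.6  -2.3] rotvec deg [-3.00e-02 -3.00e-02 -7.61e+01]
0 t [ 0.53 -0.2   0.  ] r [-0.   -0.   -0.95]
1 t [ 0.54 -0.16  0.  ] r [-0.   -0.   -0.95]
2 t [ 0.55 -0.12  0.  ] r [-0.   -0.   -0.95]
3 t [ 0.55 -0.09  0.  ] r [-0.   -0.   -0.95]
4 t [ 0.56 -0.05  0.  ] r [-0.   -0.   -0.95]
5 t [ 0.56 -0.01  0.  ] r [-0.   -0.   -0.95]
6 t [0.56 0.02 0.  ] r [-0.   -0.   -0.95]
7 t [0.56 0.06 0.  ] r [-0.   -0.   -0.95]
8 t [0.55 0.1  0.  ] r [-0.   -0.   -0.95]
9 t [0.54 0.13 0.  ] r [-0.   -0.   -0.95]
10 t [0.53 0.17 0.  ] r [-0.   -0.   -0.95]
11 t [0.52 0.21 0.  ] r [-0.   -0.   -0.95]
12 t [0.51 0.24 0.  ] r [-0.   -0.   -0.95]
13 t [0.49 0.27 0.  ] r [-0.   -0.   -0.95]
14 t [0.47 0.31 0.  ] r [-0.   -0.   -0.95]
15 t [0.45 0.34 0.  ] r [-0.   -0.   -0.95]
16 t [0.43 0.36 0.  ] r [-0.   -0.   -0.95]
17 t [0.4  0.39 0.  ] r [-0.   -0.   -0.95]
18 t [0.37 0.42 0.  ] r [-0.   -0.   -0.95]
19 t [0.35 0.44 0.  ] r [-0.   -0.   -0.95]
```

```bash
python3 -m pendant '[{"tx":0.53,"ty":-0.2,"rz":-0.95},{"tx":0.54,"ty":-0.16,"rz":-0.95},{"tx":0.55,"ty":-0.12,"rz":-0.95},{"tx":0.55,"ty":-0.09,"rz":-0.95},{"tx":0.56,"ty":-0.05,"rz":-0.95},{"tx":0.56,"ty":-0.01,"rz":-0.95},{"tx":0.56,"ty":0.02,"rz":-0.95},{"tx":0.56,"ty":0.06,"rz":-0.95}]' 60
python3 - <<'E'
from h import *
plan(np.array([.5487,-.177,.30]),down(101.3),14)
E
```

```text
dpos mm [314.6 320.6  -2.3] rotvec deg [-3.00e-02 -3.00e-02 -7.61e+01]
0 t [ 0.75 -0.28  0.  ] r [-0.   -0.   -1.36]
1 t [ 0.78 -0.21  0.  ] r [-0.   -0.   -1.36]
2 t [ 0.79 -0.13  0.  ] r [-0.   -0.   -1.36]
3 t [ 0.8  -0.06  0.  ] r [-0.   -0.   -1.36]
4 t [0.8  0.02 0.  ] r [-0.   -0.   -1.36]
5 t [0.8 0.1 0. ] r [-0.   -0.   -1.36]
6 t [0.78 0.17 0.  ] r [-0.   -0.   -1.36]
7 t [0.76 0.24 0.  ] r [-0.   -0.   -1.36]
8 t [0.74 0.32 0.  ] r [-0.   -0.   -1.36]
9 t [0.7  0.38 0.  ] r [-0.   -0.   -1.36]
10 t [0.66 0.45 0.  ] r [-0.   -0.   -1.36]
11 t [0.62 0.51 0.  ] r [-0.   -0.   -1.36]
12 t [0.57 0.57 0.  ] r [-0.   -0.   -1.36]
13 t [0.51 0.62 0.  ] r [-0.   -0.   -1.36]$[0]: bad value
```

The pendant refused that row, so it probably wants every field present.

```bash
python3 -m pendant '[{"rx":0,"ry":0,"tz":0,"grip":-1,"tx":0.53,"ty":-0.2,"rz":-0.95},{"rx":0,"ry":0,"tz":0,"grip":-1,"tx":0.54,"ty":-0.16,"rz":-0.95},{"rx":0,"ry":0,"tz":0,"grip":-1,"tx":0.55,"ty":-0.12,"rz":-0.95},{"rx":0,"ry":0,"tz":0,"grip":-1,"tx":0.55,"ty":-0.09,"rz":-0.95},{"rx":0,"ry":0,"tz":0,"grip":-1,"tx":0.56,"ty":-0.05,"rz":-0.95},{"rx":0,"ry":0,"tz":0,"grip":-1,"tx":0.56,"ty":-0.01,"rz":-0.95},{"rx":0,"ry":0,"tz":0,"grip":-1,"tx":0.56,"ty":0.02,"rz":-0.95},{"rx":0,"ry":0,"tz":0,"grip":-1,"tx":0.56,"ty":0.06,"rz":-0.95}]' 60
python3 - <<'E'
from h import *
plan(np.array([.5487,-.177,.30]),down(101.3),16)
E
```

```text
time_s: 0.87
ee_pos: [0.3612, -0.3649, 0.3007]
eef_rot: [-3.138, -0.001, 0.986]
force: [-1.4, -0.6, -0.2]
grip_width: 0.0938
dpos mm [187.5 187.9  -0.7] rotvec deg [ -0.16  -0.14 -44.8 ]
0 t [0.41 0.08 0.  ] r [-0.  -0.  -0.7]
1 t [0.4 0.1 0. ] r [-0.  -0.  -0.7]
2 t [0.4  0.12 0.  ] r [-0.  -0.  -0.7]
3 t [0.39 0.14 0.  ] r [-0.  -0.  -0.7]
4 t [0.38 0.16 0.  ] r [-0.  -0.  -0.7]
5 t [0.37 0.18 0.  ] r [-0.  -0.  -0.7]
6 t [0.37 0.2  0.  ] r [-0.  -0.  -0.7]
7 t [0.36 0.21 0.  ] r [-0.  -0.  -0.7]
8 t [0.34 0.23 0.  ] r [-0.  -0.  -0.7]
9 t [0.33 0.25 0.  ] r [-0.  -0.  -0.7]
10 t [0.32 0.26 0.  ] r [-0.  -0.  -0.7]
11 t [0.31 0.28 0.  ] r [-0.  -0.  -0.7]
12 t [0.29 0.29 0.  ] r [-0.  -0.  -0.7]
13 t [0.28 0.31 0.  ] r [-0.  -0.  -0.7]
14 t [0.26 0.32 0.  ] r [-0.  -0.  -0.7]
15 t [0.25 0.33 0.  ] r [-0.  -0.  -0.7]
```

```bash
python3 -m pendant '[{"rx":0,"ry":0,"tz":0,"grip":-1,"tx":0.54,"ty":0.11,"rz":-0.95},{"rx":0,"ry":0,"tz":0,"grip":-1,"tx":0.53,"ty":0.15,"rz":-0.95},{"rx":0,"ry":0,"tz":0,"grip":-1,"tx":0.52,"ty":0.19,"rz":-0.95},{"rx":0,"ry":0,"tz":0,"grip":-1,"tx":0.5,"ty":0.23,"rz":-0.95},{"rx":0,"ry":0,"tz":0,"grip":-1,"tx":0.49,"ty":0.27,"rz":-0.95},{"rx":0,"ry":0,"tz":0,"grip":-1,"tx":0.47,"ty":0.3,"rz":-0.95},{"rx":0,"ry":0,"tz":0,"grip":-1,"tx":0.45,"ty":0.33,"rz":-0.95},{"rx":0,"ry":0,"tz":0,"grip":-1,"tx":0.43,"ty":0.36,"rz":-0.95}]' 60
python3 - <<'E'
from h import *
plan(np.array([.5487,-.177,.30]),down(101.3),5)
E
```

```text
time_s: 1.53
ee_pos: [0.4937, -0.2332, 0.3001]
eef_rot: [-3.138, -0.004, 1.544]
force: [0.2, -0.8, 0.8]
grip_width: 0.0941
dpos mm [55.  56.2 -0.1] rotvec deg [ -0.18  -0.23 -12.82]
0 t [0.29 0.27 0.  ] r [-0.01 -0.01 -0.64]
1 t [0.28 0.28 0.  ] r [-0.01 -0.01 -0.64]
2 t [0.26 0.29 0.  ] r [-0.01 -0.01 -0.64]
3 t [0.25 0.3  0.  ] r [-0.01 -0.01 -0.64]
4 t [0.24 0.31 0.  ] r [-0.01 -0.01 -0.64]
```

```bash
python3 -m pendant '[{"rx":0,"ry":0,"tz":0,"grip":-1,"tx":0.29,"ty":0.27,"rz":-0.65},{"rx":0,"ry":0,"tz":0,"grip":-1,"tx":0.28,"ty":0.28,"rz":-0.65},{"rx":0,"ry":0,"tz":0,"grip":-1,"tx":0.27,"ty":0.3,"rz":-0.65},{"rx":0,"ry":0,"tz":0,"grip":-1,"tx":0.26,"ty":0.31,"rz":-0.65},{"rx":0,"ry":0,"tz":0,"grip":-1,"tx":0.25,"ty":0.32,"rz":-0.65},{"rx":0,"ry":0,"tz":0,"grip":-1,"tx":0,"ty":0,"rz":0}]' 60
python3 - <<'E'
from h import *
plan(np.array([.5487,-.177,.196]),down(101.3),5)
c=cam("scene");crop(c,"pics/g_s.png",170,120,310,260,5)
c=cam("top");crop(c,"pics/g_t.png",340,150,450,260,5)
E
python3 -c "
import cv2,numpy as np
a=cv2.imread('pics/g_s.png');b=cv2.imread('pics/g_t.png');b=cv2.copyMakeBorder(b,0,a.shape[0]-b.shape[0],0,0,0);cv2.imwrite('pics/g1.png',cv2.resize(np.hstack([a,b]),None,fx=.64,fy=.64))"
```

```text
time_s: 2.03
ee_pos: [0.5535, -0.1686, 0.2987]
eef_rot: [-3.138, -0.006, 1.791]
force: [-0.1, 0.1, -0.2]
grip_width: 0.0939
dpos mm [  -4.8   -8.4 -102.7] rotvec deg [-0.23 -0.34  1.32]
0 t [-0.04 -0.03  0.51] r [-0.01 -0.02  0.07]
1 t [-0.04 -0.03  0.51] r [-0.01 -0.02  0.07]
2 t [-0.04 -0.03  0.51] r [-0.01 -0.02  0.07]
3 t [-0.04 -0.03  0.51] r [-0.01 -0.02  0.07]
4 t [-0.04 -0.03  0.51] r [-0.01 -0.02  0.07]
```

View pics/g1.png

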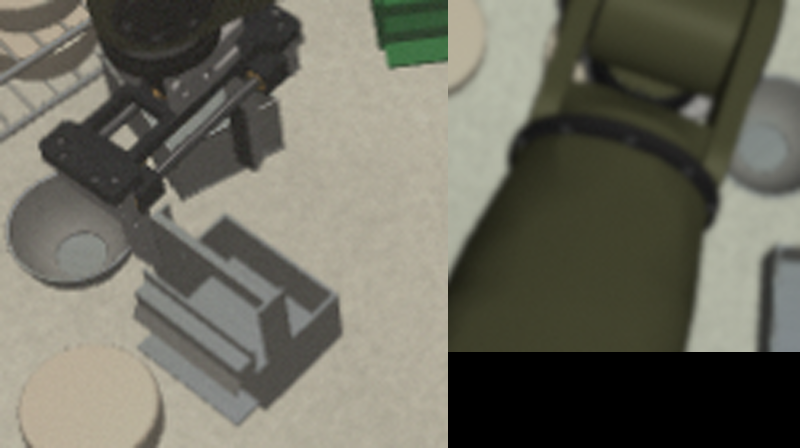

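The gripper is above the bin in the scene picture, with its long side along the jaw direction. The handle lies between the open fingers when I allow for the height. Going down now.

```bash
python3 -m pendant '[{"rx":0,"ry":-0.02,"tz":0.3,"grip":-1,"tx":-0.06,"ty":-0.04,"rz":0.08},{"rx":0,"ry":-0.02,"tz":0.3,"grip":-1,"tx":-0.06,"ty":-0.04,"rz":0.08},{"rx":0,"ry":-0.02,"tz":0.3,"grip":-1,"tx":-0.06,"ty":-0.04,"rz":0.08},{"rx":0,"ry":-0.02,"tz":0.3,"grip":-1,"tx":-0.06,"ty":-0.04,"rz":0.08},{"rx":0,"ry":0,"tz":0,"grip":-1,"tx":0,"ty":0,"rz":0}]' 60
python3 - <<'E'
from h import *
plan(np.array([.5487,-.177,.196]),down(101.3),4)
E
```

```text
time_s: 2.55
ee_pos: [0.5449, -0.1848, 0.2497]
eef_rot: [-3.138, 0.002, 1.753]
force: [-0.3, -0.6, -0.1]
grip_width: 0.0941
dpos mm [  3.8   7.8 -53.7] rotvec deg [-0.22  0.08 -0.85]
0 t [0.04 0.03 0.34] r [-0.01  0.01 -0.05]
1 t [0.04 0.03 0.34] r [-0.01  0.01 -0.05]
2 t [0.04 0.03 0.34] r [-0.01  0.01 -0.05]
3 t [0.04 0.03 0.34] r [-0.01  0.01 -0.05]
```

```bash
python3 -m pendant '[{"rx":0,"ry":0,"tz":0.3,"grip":-1,"tx":0.04,"ty":0.03,"rz":-0.05},{"rx":0,"ry":0,"tz":0.3,"grip":-1,"tx":0.04,"ty":0.03,"rz":-0.05},{"rx":0,"ry":0,"tz":0.3,"grip":-1,"tx":0.04,"ty":0.03,"rz":-0.05},{"rx":0,"ry":0,"tz":0.2,"grip":-1,"tx":0.0,"ty":0.0,"rz":0},{"rx":0,"ry":0,"tz":0,"grip":-1,"tx":0,"ty":0,"rz":0},{"rx":0,"ry":0,"tz":0,"grip":-1,"tx":0,"ty":0,"rz":0}]' 60
python3 - <<'E'
from h import *
plan(np.array([.5487,-.177,.196]),down(101.3),1)
c=cam("scene");crop(c,"pics/g_s2.png",180,130,310,260,5);
E
```

```text
time_s: 3.05
ee_pos: [0.5464, -0.1816, 0.2048]
eef_rot: [-3.139, 0.002, 1.758]
force: [0.7, -0.0, 0.5]
grip_width: 0.0941
dpos mm [ 2.3  4.6 -8.8] rotvec deg [-0.17  0.13 -0.55]
0 t [0.1  0.08 0.22] r [-0.04  0.03 -0.14]
```

View pics/g_s2.png

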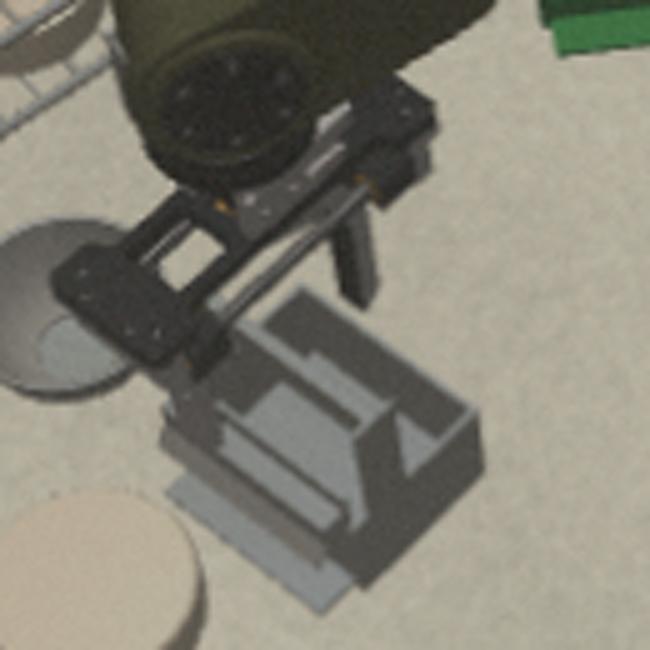

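```bash
python3 -m pendant '[{"rx":0,"ry":0,"tz":0.12,"grip":-1,"tx":0.07,"ty":0.05,"rz":-0.08},{"rx":0,"ry":0,"tz":0.12,"grip":-1,"tx":0.07,"ty":0.05,"rz":-0.08},{"rx":0,"ry":0,"tz":0,"grip":-1,"tx":0,"ty":0,"rz":0},{"rx":0,"ry":0,"tz":0,"grip":-1,"tx":0,"ty":0,"rz":0}]' 60
python3 - <<'E'
from h import *
plan(np.array([.5487,-.177,.196]),down(101.3),1)
c=cam("scene");o,p,R=cur();
for d in(-.047,.047): print((proj(c,p+R.apply([0,d,.097]))[0]-[180,130])*5)
crop(c,"pics/g_s3.png",180,130,310,260,5);
E
```

```text
time_s: 3.43
ee_pos: [0.55, -0.1748, 0.1957]
eef_rot: [-3.141, 0.003, 1.771]
force: [0.0, -0.9, -0.1]
grip_width: 0.0941
dpos mm [-1.3 -2.2  0.3] rotvec deg [-0.06  0.2   0.16]
0 t [-0.05 -0.04 -0.01] r [-0.02  0.05  0.04]
[351.82717974 324.42600603]
[216.83102404 453.59145533]
```

View pics/g_s3.png

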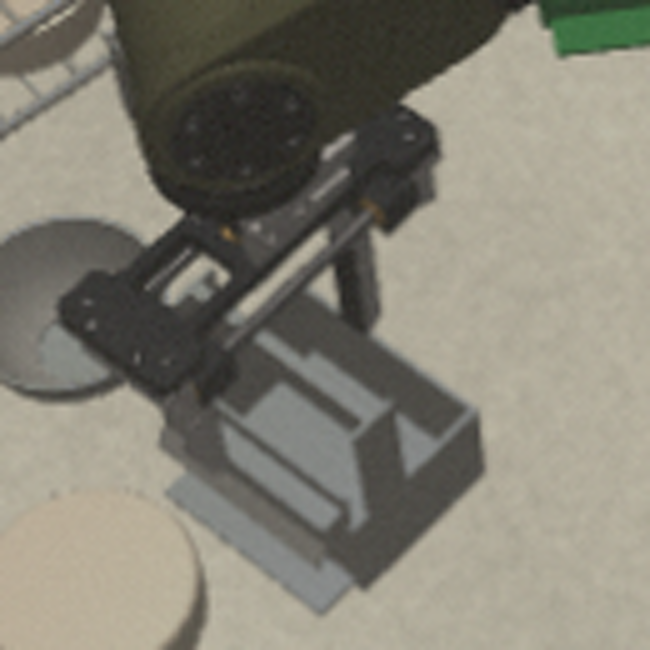

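```bash
python3 -m pendant '[{"rx":0,"ry":0,"tz":0,"grip":1,"tx":0,"ty":0,"rz":0},{"rx":0,"ry":0,"tz":0,"grip":1,"tx":0,"ty":0,"rz":0},{"rx":0,"ry":0,"tz":0,"grip":1,"tx":0,"ty":0,"rz":0},{"rx":0,"ry":0,"tz":0,"grip":1,"tx":0,"ty":0,"rz":0},{"rx":0,"ry":0,"tz":0,"grip":1,"tx":0,"ty":0,"rz":0},{"rx":0,"ry":0,"tz":0,"grip":1,"tx":0,"ty":0,"rz":0},{"rx":0,"ry":0,"tz":0,"grip":1,"tx":0,"ty":0,"rz":0},{"rx":0,"ry":0,"tz":0,"grip":1,"tx":0,"ty":0,"rz":0}]' 60
```

```text
time_s: 4.15
ee_pos: [0.5501, -0.175, 0.1965]
eef_rot: [-3.141, 0.004, 1.77]
force: [-1.2, -0.0, 0.1]
grip_width: 0.044
```

```bash
python3 -m pendant '[{"rx":0,"ry":0,"tz":0,"grip":1,"tx":0,"ty":0,"rz":0},{"rx":0,"ry":0,"tz":0,"grip":1,"tx":0,"ty":0,"rz":0},{"rx":0,"ry":0,"tz":0,"grip":1,"tx":0,"ty":0,"rz":0},{"rx":0,"ry":0,"tz":0,"grip":1,"tx":0,"ty":0,"rz":0},{"rx":0,"ry":0,"tz":0,"grip":1,"tx":0,"ty":0,"rz":0},{"rx":0,"ry":0,"tz":0,"grip":1,"tx":0,"ty":0,"rz":0},{"rx":0,"ry":0,"tz":0,"grip":1,"tx":0,"ty":0,"rz":0},{"rx":0,"ry":0,"tz":0,"grip":1,"tx":0,"ty":0,"rz":0}]' 60
```

```text
time_s: 4.82
ee_pos: [0.5499, -0.175, 0.1961]
eef_rot: [-3.141, 0.004, 1.77]
force: [-0.0, 0.2, 1.3]
grip_width: 0.0075
```

```bash
python3 -m pendant '[{"rx":0,"ry":0,"tz":-0.2,"grip":1,"tx":0,"ty":0,"rz":0},{"rx":0,"ry":0,"tz":-0.4,"grip":1,"tx":0,"ty":0,"rz":0},{"rx":0,"ry":0,"tz":-0.5,"grip":1,"tx":0,"ty":0,"rz":0},{"rx":0,"ry":0,"tz":-0.5,"grip":1,"tx":0,"ty":0,"rz":0},{"rx":0,"ry":0,"tz":-0.5,"grip":1,"tx":0,"ty":0,"rz":0},{"rx":0,"ry":0,"tz":-0.5,"grip":1,"tx":0,"ty":0,"rz":0},{"rx":0,"ry":0,"tz":-0.3,"grip":1,"tx":0,"ty":0,"rz":0},{"rx":0,"ry":0,"tz":0,"grip":1,"tx":0,"ty":0,"rz":0}]' 60
python3 - <<'E'
from h import *
print(ctrl.get_obs())
c=cam("scene");crop(c,"pics/l_s.png",140,80,310,250,4)
E
```

```text
time_s: 5.48
ee_pos: [0.5489, -0.174, 0.3178]
eef_rot: [-3.136, 0.0, 1.771]
force: [0.1, 0.4, -3.1]
grip_width: 0.0077
{'time_s': 5.4833, 'qpos': array([-0.36965936,  0.3486778 ,  1.4212232 , -0.00328975,  1.37650215,
       -0.56874125]), 'joint_vel': array([ 0.00034127, -0.00037503,  0.01646923, -0.0003005 , -0.01585284,
        0.00023337]), 'tau': array([-2.34926341e-02, -5.73289418e+01, -3.67446184e+01,  1.94872264e-02,
        7.51173422e-01, -8.00990983e-04]), 'ee_pos': array([ 0.5488685 , -0.17401977,  0.31783799]), 'eef_rot': array([-3.13580178e+00,  1.25772918e-04,  1.77052152e+00]), 'force': array([ 0.10590699,  0.41773194, -3.13924034]), 'moment': array([-0.03757226, -0.17746171,  0.02616173]), 'grip_width': 0.0077172007176297686}
```

View pics/l_s.png

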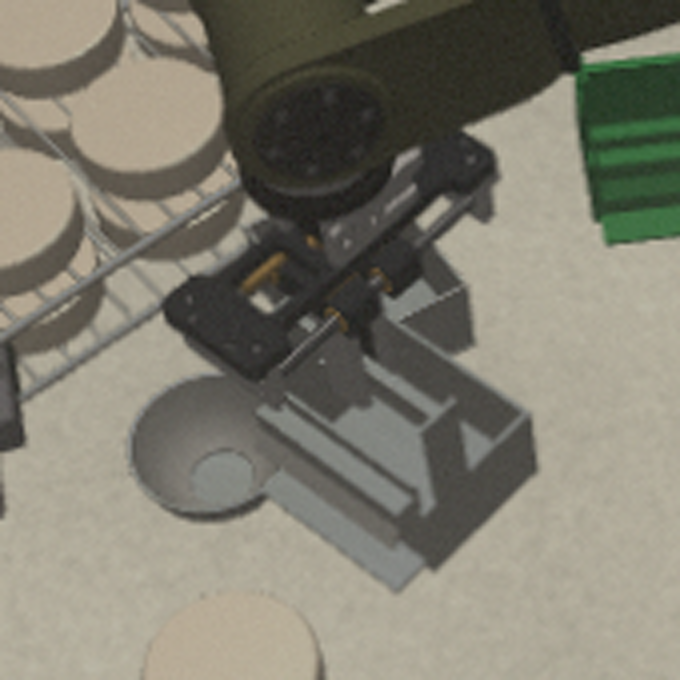

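```bash
cat > edge.py <<'E'
from h import *
import pickle
from scipy.ndimage import map_coordinates
cs=pickle.load(open("c0.pkl","rb"));p=np.load("bp.npy")[3:]
def PW(x,P):
    c,s=np.cos(x[2]),np.sin(x[2]);P=np.array(P)/1000
    return np.c_[x[0]+c*P[:,0]-s*P[:,1],x[1]+s*P[:,0]+c*P[:,1],P[:,2]]
def samples(n,u,z,ys,sgn,h=4):
    c=cs[n];g=cv2.GaussianBlur(cv2.cvtColor(c["pixels"],cv2.COLOR_BGR2GRAY).astype(float),(0,0),.7)
    q=proj(c,PW(p,[(-u,y,z) for y in ys]));out=proj(c,PW(p,[(-u-5,y,z) for y in ys]))
    nn=out-q;nn/=np.linalg.norm(nn,axis=1,keepdims=True);t=np.linspace(-h,h,16*h+1)
    prof=np.mean if 0 else None
    P=np.array([map_coordinates(g,[ (a+t*b[0])*0+ (a1+t*b[1]), (a+t*b[0])],order=1) for a,a1,b in zip(q[:,0],q[:,1],nn)])
    return q,nn,t,P,sgn
if __name__=="__main__":
    ys=np.arange(-120,121,4)
    for n in("scene","top"):
        for u,z in((0,165),(31,150)):
            q,nn,t,P,_=samples(n,u,z,ys,1,h=8)
            print(n,u);print(t[::8]);print(np.round(P[:20].mean(0)[::8]));print(np.round(P[-20:].mean(0)[::8]))
E
python3 edge.py
```

```text
scene 0
[-8. -7. -6. -5. -4. -3. -2. -1.  0.  1.  2.  3.  4.  5.  6.  7.  8.]
[ 94. 123. 145. 152. 152. 152. 148. 129. 100.  93. 112. 129. 132. 136.
 139. 136. 136.]
[ 89. 117. 143. 152. 153. 152. 147. 125.  98.  97. 119. 130. 132. 137.
 136. 131. 129.]
scene 31
[-8. -7. -6. -5. -4. -3. -2. -1.  0.  1.  2.  3.  4.  5.  6.  7.  8.]
[137. 136. 133. 113.  95. 108. 133. 147. 156. 159. 160. 160. 160. 160.
 160. 161. 161.]
[136. 131. 129. 115.  99. 112. 134. 142. 144. 145. 146. 146. 146. 145.
 146. 146. 145.]
top 0
[-8. -7. -6. -5. -4. -3. -2. -1.  0.  1.  2.  3.  4.  5.  6.  7.  8.]
[123. 123. 126. 132. 139. 142. 140. 129. 107.  86.  80.  89. 101. 110.
 120. 129. 131.]
[123. 124. 127. 135. 142. 145. 142. 129. 106.  85.  80.  90. 102. 109.
 118. 128. 131.]
top 31
[-8. -7. -6. -5. -4. -3. -2. -1.  0.  1.  2.  3.  4.  5.  6.  7.  8.]
[117. 126. 131. 131. 130. 132. 129. 117. 103. 105. 126. 147. 157. 160.
 161. 161. 163.]
[119. 128. 131. 129. 129. 130. 127. 114.  99. 103. 124. 146. 157. 161.
 162. 161. 161.]
```

```bash
cat >> h.py <<'E'
PAN=np.load("bp.npy")[3:];PY=np.degrees(PAN[2])
RP=Ro.from_euler("z",PY,degrees=True)
TB=np.array([-37,0,139.])  # TCP from bend, bin axes
def target(u,z,tip,y=0):
    Rb=RP*Ro.from_euler("y",tip,degrees=True)
    bend=np.array([PAN[0],PAN[1],0])+RP.apply(np.array([-u,y,125+z])/1000)
    return bend+Rb.apply(TB/1000),down(PY+90,tip)
def where():
    o,p,R=cur();Rb=R*Ro.from_euler("x",180,degrees=True).inv()*Ro.from_euler("z",-90,degrees=True) if 0 else R*Ro.from_matrix(np.array([[0,1,0],[1,0,0],[0,0,-1.]]))
    b=p-Rb.apply(TB/1000)-np.array([PAN[0],PAN[1],0]);q=RP.inv().apply(b)*1000
    e=(RP.inv()*Rb).as_euler("zxy",degrees=True)
    f=RP.inv().apply(o["force"]);m=RP.inv().apply(o["moment"])
    print("t %.2f bend u %.1f y %.1f z %.1f | tip %.2f yaw %.2f roll %.2f | F panel %s M %s grip %.4f"%(o["time_s"],-q[0],q[1],q[2]-125,e[2],e[0],e[1],np.round(f,1),np.round(m,2),o["grip_width"]))
    return -q[0],q[1],q[2]-125,e[2]
E
python3 - <<'E'
from h import *
where();p,R=target(70,60,0);print(p);plan(p,R,20)
E
```

```text
t 5.53 bend u 483.6 y -2.3 z 52.4 | tip 0.02 yaw -84.09 roll 0.38 | F panel [-0.1  0.2 -3.4] M [-0.09 -0.02  0.01] grip 0.0072
[0.54546664 0.20786557 0.324     ]
dpos mm [ -3.3 381.9   7.4] rotvec deg [ -0.29  -0.29 -84.09]
0 t [ 0.47  0.09 -0.01] r [-0.   -0.   -1.05]
1 t [ 0.46  0.12 -0.01] r [-0.   -0.   -1.05]
2 t [ 0.45  0.16 -0.01] r [-0.   -0.   -1.05]
3 t [ 0.44  0.19 -0.01] r [-0.   -0.   -1.05]
4 t [ 0.42  0.22 -0.01] r [-0.   -0.   -1.05]
5 t [ 0.4   0.25 -0.01] r [-0.   -0.   -1.05]
6 t [ 0.39  0.28 -0.01] r [-0.   -0.   -1.05]
7 t [ 0.36  0.31 -0.01] r [-0.   -0.   -1.05]
8 t [ 0.34  0.34 -0.01] r [-0.   -0.   -1.05]
9 t [ 0.31  0.36 -0.01] r [-0.   -0.   -1.05]
10 t [ 0.29  0.38 -0.01] r [-0.   -0.   -1.05]
11 t [ 0.26  0.4  -0.01] r [-0.   -0.   -1.05]
12 t [ 0.23  0.42 -0.01] r [-0.   -0.   -1.05]
13 t [ 0.2   0.43 -0.01] r [-0.   -0.   -1.05]
14 t [ 0.16  0.45 -0.01] r [-0.   -0.   -1.05]
15 t [ 0.13  0.46 -0.01] r [-0.   -0.   -1.05]
16 t [ 0.1   0.47 -0.01] r [-0.   -0.   -1.05]
17 t [ 0.06  0.47 -0.01] r [-0.   -0.   -1.05]
18 t [ 0.03  0.48 -0.01] r [-0.   -0.   -1.05]
19 t [-0.01  0.48 -0.01] r [-0.   -0.   -1.05]
```

```bash
python3 -m pendant '[{"rx":0,"ry":0,"tz":-0.01,"grip":1,"tx":0.2,"ty":0.04,"rz":-0.4},{"rx":0,"ry":0,"tz":-0.01,"grip":1,"tx":0.33,"ty":0.08,"rz":-0.8},{"rx":0,"ry":0,"tz":-0.01,"grip":1,"tx":0.34,"ty":0.1,"rz":-0.8},{"rx":0,"ry":0,"tz":-0.01,"grip":1,"tx":0.33,"ty":0.12,"rz":-0.8},{"rx":0,"ry":0,"tz":-0.01,"grip":1,"tx":0.32,"ty":0.14,"rz":-0.8},{"rx":0,"ry":0,"tz":-0.01,"grip":1,"tx":0.31,"ty":0.16,"rz":-0.8},{"rx":0,"ry":0,"tz":-0.01,"grip":1,"tx":0.3,"ty":0.18,"rz":-0.8},{"rx":0,"ry":0,"tz":-0.01,"grip":1,"tx":0.29,"ty":0.2,"rz":-0.8}]' 60
python3 - <<'E'
from h import *
where();p,R=target(70,60,0);plan(p,R,18)
E
```

```text
time_s: 6.2
ee_pos: [0.547, -0.0617, 0.31]
eef_rot: [-3.127, -0.015, 2.215]
force: [0.5, -0.2, -3.9]
grip_width: 0.0075
t 6.20 bend u 355.5 y -4.3 z 45.5 | tip -0.30 yaw -58.63 roll 1.18 | F panel [-0.2 -0.5 -3.9] M [-0.18  0.01  0.03] grip 0.0075
dpos mm [ -1.6 269.6  14. ] rotvec deg [ -0.33  -1.23 -58.63]
0 t [ 0.3   0.22 -0.02] r [-0.   -0.02 -0.81]
1 t [ 0.29  0.24 -0.02] r [-0.   -0.02 -0.81]
2 t [ 0.27  0.26 -0.02] r [-0.   -0.02 -0.81]
3 t [ 0.26  0.27 -0.02] r [-0.   -0.02 -0.81]
4 t [ 0.24  0.28 -0.02] r [-0.   -0.02 -0.81]
5 t [ 0.23  0.3  -0.02] r [-0.   -0.02 -0.81]
6 t [ 0.21  0.31 -0.02] r [-0.   -0.02 -0.81]
7 t [ 0.19  0.32 -0.02] r [-0.   -0.02 -0.81]
8 t [ 0.17  0.33 -0.02] r [-0.   -0.02 -0.81]
9 t [ 0.15  0.34 -0.02] r [-0.   -0.02 -0.81]
10 t [ 0.13  0.35 -0.02] r [-0.   -0.02 -0.81]
11 t [ 0.11  0.36 -0.02] r [-0.   -0.02 -0.81]
12 t [ 0.09  0.36 -0.02] r [-0.   -0.02 -0.81]
13 t [ 0.07  0.37 -0.02] r [-0.   -0.02 -0.81]
14 t [ 0.05  0.37 -0.02] r [-0.   -0.02 -0.81]
15 t [ 0.03  0.37 -0.02] r [-0.   -0.02 -0.81]
16 t [ 0.01  0.37 -0.02] r [-0.   -0.02 -0.81]
17 t [-0.01  0.37 -0.02] r [-0.   -0.02 -0.81]
```

```bash
python3 -m pendant '[{"rx":0,"ry":-0.02,"tz":-0.05,"grip":1,"tx":0.3,"ty":0.22,"rz":-0.8},{"rx":0,"ry":-0.02,"tz":-0.05,"grip":1,"tx":0.29,"ty":0.24,"rz":-0.8},{"rx":0,"ry":-0.02,"tz":-0.05,"grip":1,"tx":0.27,"ty":0.26,"rz":-0.8},{"rx":0,"ry":-0.02,"tz":-0.05,"grip":1,"tx":0.26,"ty":0.27,"rz":-0.8},{"rx":0,"ry":-0.02,"tz":-0.05,"grip":1,"tx":0.24,"ty":0.28,"rz":-0.8},{"rx":0,"ry":-0.02,"tz":-0.05,"grip":1,"tx":0.23,"ty":0.3,"rz":-0.8},{"rx":0,"ry":-0.02,"tz":-0.05,"grip":1,"tx":0.21,"ty":0.31,"rz":-0.8},{"rx":0,"ry":-0.02,"tz":-0.05,"grip":1,"tx":0.19,"ty":0.32,"rz":-0.8}]' 60
python3 - <<'E'
from h import *
where();p,R=target(70,60,0);plan(p,R,11)
E
```

```text
time_s: 6.87
ee_pos: [0.5408, 0.0684, 0.3156]
eef_rot: [-3.127, -0.026, 2.699]
force: [-0.5, -0.6, -3.7]
grip_width: 0.0077
t 6.87 bend u 213.6 y 3.3 z 51.1 | tip -0.03 yaw -30.90 roll 1.73 | F panel [-0.6  0.6 -3.7] M [-0.23 -0.06 -0.01] grip 0.0077
dpos mm [  4.6 139.5   8.4] rotvec deg [ -0.44  -1.7  -30.89]
0 t [ 0.13  0.29 -0.02] r [-0.01 -0.04 -0.7 ]
1 t [ 0.11  0.3  -0.02] r [-0.01 -0.04 -0.7 ]
2 t [ 0.1   0.3  -0.02] r [-0.01 -0.04 -0.7 ]
3 t [ 0.08  0.31 -0.02] r [-0.01 -0.04 -0.7 ]
4 t [ 0.07  0.31 -0.02] r [-0.01 -0.04 -0.7 ]
5 t [ 0.05  0.31 -0.02] r [-0.01 -0.04 -0.7 ]
6 t [ 0.04  0.31 -0.02] r [-0.01 -0.04 -0.7 ]
7 t [ 0.02  0.32 -0.02] r [-0.01 -0.04 -0.7 ]
8 t [ 0.01  0.32 -0.02] r [-0.01 -0.04 -0.7 ]
9 t [-0.01  0.32 -0.02] r [-0.01 -0.04 -0.7 ]
10 t [-0.03  0.32 -0.02] r [-0.01 -0.04 -0.7 ]
```

```bash
python3 -m pendant '[{"rx":-0.01,"ry":-0.08,"tz":-0.06,"grip":1,"tx":0.13,"ty":0.27,"rz":-0.7},{"rx":-0.01,"ry":-0.08,"tz":-0.06,"grip":1,"tx":0.11,"ty":0.27,"rz":-0.7},{"rx":-0.01,"ry":-0.08,"tz":-0.06,"grip":1,"tx":0.1,"ty":0.27,"rz":-0.7},{"rx":-0.01,"ry":-0.08,"tz":-0.06,"grip":1,"tx":0.08,"ty":0.27,"rz":-0.7},{"rx":-0.01,"ry":-0.08,"tz":-0.06,"grip":1,"tx":0.07,"ty":0.27,"rz":-0.7},{"rx":-0.01,"ry":-0.08,"tz":-0.05,"grip":1,"tx":0.05,"ty":0.25,"rz":-0.7},{"rx":-0.01,"ry":-0.06,"tz":-0.02,"grip":1,"tx":0.02,"ty":0.15,"rz":-0.4},{"rx":0,"ry":0,"tz":0,"grip":1,"tx":0,"ty":0,"rz":0}]' 60
python3 - <<'E'
from h import *
where();p,R=target(75,60,0);plan(p,R,4)
E
```

```text
time_s: 7.53
ee_pos: [0.5355, 0.1524, 0.3204]
eef_rot: [-3.132, -0.006, 3.057]
force: [-0.3, -0.1, -4.3]
grip_width: 0.0076
t 7.53 bend u 125.9 y 9.7 z 56.0 | tip 0.47 yaw -10.40 roll 0.46 | F panel [-0.1  0.3 -4.3] M [-0.13 -0.1   0.01] grip 0.0076
dpos mm [10.4 50.4  3.6] rotvec deg [ -0.51  -0.42 -10.4 ]
0 t [-0.04  0.32 -0.03] r [-0.03 -0.03 -0.65]
1 t [-0.05  0.32 -0.03] r [-0.03 -0.03 -0.65]
2 t [-0.07  0.31 -0.02] r [-0.03 -0.03 -0.65]
3 t [-0.08  0.31 -0.02] r [-0.03 -0.03 -0.65]
```

```bash
python3 -m pendant '[{"rx":-0.02,"ry":-0.04,"tz":-0.05,"grip":1,"tx":-0.03,"ty":0.2,"rz":-0.5},{"rx":-0.02,"ry":-0.04,"tz":-0.05,"grip":1,"tx":-0.05,"ty":0.27,"rz":-0.65},{"rx":-0.02,"ry":-0.04,"tz":-0.05,"grip":1,"tx":-0.07,"ty":0.27,"rz":-0.65},{"rx":-0.02,"ry":-0.03,"tz":-0.05,"grip":1,"tx":-0.07,"ty":0.25,"rz":-0.6},{"rx":0,"ry":0,"tz":-0.01,"grip":1,"tx":-0.03,"ty":0.1,"rz":-0.2},{"rx":0,"ry":0,"tz":0,"grip":1,"tx":0,"ty":0,"rz":0},{"rx":0,"ry":0,"tz":0,"grip":1,"tx":0,"ty":0,"rz":0}]' 60
python3 - <<'E'
from h import *
where();p,R=target(75,70,36);plan(p,R,12)
E
```

```text
time_s: 8.12
ee_pos: [0.5461, 0.1979, 0.3256]
eef_rot: [-3.137, -0.002, -3.035]
force: [-0.1, -0.7, -3.8]
grip_width: 0.0076
t 8.12 bend u 80.5 y 1.0 z 61.4 | tip 0.24 yaw 0.59 roll 0.13 | F panel [-0.7  0.1 -3.8] M [-0.17 -0.11 -0.  ] grip 0.0076
dpos mm [-8.7 93.3  3.6] rotvec deg [35.76  0.06  0.61]
0 t [-0.    0.2  -0.01] r [0.74 0.   0.01]
1 t [-0.    0.19 -0.02] r [0.74 0.   0.01]
2 t [-0.    0.19 -0.03] r [0.74 0.   0.01]
3 t [-0.    0.19 -0.04] r [0.74 0.   0.01]
4 t [-0.    0.19 -0.05] r [0.74 0.   0.01]
5 t [-0.    0.19 -0.06] r [0.74 0.   0.01]
6 t [-0.    0.18 -0.07] r [0.74 0.   0.01]
7 t [-0.    0.18 -0.08] r [0.74 0.   0.01]
8 t [-0.    0.18 -0.09] r [0.74 0.   0.01]
9 t [-0.    0.17 -0.1 ] r [0.74 0.   0.01]
10 t [-0.    0.17 -0.1 ] r [0.74 0.   0.01]
11 t [-0.    0.16 -0.11] r [0.74 0.   0.01]
```

```bash
python3 -m pendant '[{"rx":0.5,"ry":0,"tz":-0.02,"grip":1,"tx":0,"ty":0.15,"rz":0},{"rx":0.75,"ry":0,"tz":-0.03,"grip":1,"tx":0,"ty":0.19,"rz":0.02},{"rx":0.75,"ry":0,"tz":-0.04,"grip":1,"tx":0,"ty":0.19,"rz":0.02},{"rx":0.75,"ry":0,"tz":-0.05,"grip":1,"tx":0,"ty":0.19,"rz":0.02},{"rx":0.75,"ry":0,"tz":-0.06,"grip":1,"tx":0,"ty":0.19,"rz":0.02},{"rx":0.75,"ry":0,"tz":-0.07,"grip":1,"tx":0,"ty":0.19,"rz":0.02},{"rx":0.75,"ry":0,"tz":-0.08,"grip":1,"tx":0,"ty":0.18,"rz":0.02},{"rx":0.75,"ry":0,"tz":-0.09,"grip":1,"tx":0,"ty":0.18,"rz":0.02}]' 60
python3 - <<'E'
from h import *
where();p,R=target(70,70,36);plan(p,R,4)
E
```

```text
time_s: 8.78
ee_pos: [0.5408, 0.2541, 0.332]
eef_rot: [-2.72, 0.002, -3.062]
force: [-0.1, -0.4, -2.6]
grip_width: 0.0078
t 8.78 bend u 83.7 y 0.4 z 65.0 | tip 24.18 yaw -0.91 roll 0.30 | F panel [-0.3  0.1 -2.6] M [-0.07 -0.63  0.03] grip 0.0078
dpos mm [-3.9 42.1 -2.8] rotvec deg [11.82 -0.4  -0.87]
0 t [ 0.    0.25 -0.09] r [ 0.74 -0.02 -0.05]
1 t [ 0.    0.24 -0.11] r [ 0.74 -0.02 -0.05]
2 t [ 0.    0.24 -0.12] r [ 0.74 -0.02 -0.05]
3 t [-0.    0.23 -0.13] r [ 0.74 -0.02 -0.05]
```

```bash
python3 -m pendant '[{"rx":0.7,"ry":-0.02,"tz":-0.1,"grip":1,"tx":0,"ty":0.22,"rz":-0.05},{"rx":0.7,"ry":-0.02,"tz":-0.11,"grip":1,"tx":0,"ty":0.22,"rz":-0.05},{"rx":0.7,"ry":-0.02,"tz":-0.12,"grip":1,"tx":0,"ty":0.22,"rz":-0.05},{"rx":0.6,"ry":-0.02,"tz":-0.1,"grip":1,"tx":0,"ty":0.18,"rz":-0.05},{"rx":0,"ry":0,"tz":0,"grip":1,"tx":0,"ty":0,"rz":0},{"rx":0,"ry":0,"tz":0,"grip":1,"tx":0,"ty":0,"rz":0}]' 60
python3 - <<'E'
from h import *
where();p,R=target(40,35,36);plan(p,R,4)
c=cam("scene");crop(c,"pics/t_s.png",250,170,450,370,4)
c=cam("top");crop(c,"pics/t_t.png",170,130,310,310,3)
E
```

```text
time_s: 9.28
ee_pos: [0.5376, 0.2924, 0.3296]
eef_rot: [-2.522, 0.0, -3.052]
force: [1.1, 0.2, -3.6]
grip_width: 0.0075
t 9.28 bend u 72.8 y 0.0 z 69.9 | tip 35.52 yaw -0.33 roll 0.23 | F panel [ 0.1 -1.2 -3.6] M [-0.14 -0.85 -0.09] grip 0.0075
dpos mm [ -3.6  33.7 -35.4] rotvec deg [ 0.47 -0.23 -0.33]
0 t [0.   0.3  0.06] r [ 0.03 -0.01 -0.02]
1 t [0.   0.3  0.06] r [ 0.03 -0.01 -0.02]
2 t [0.   0.3  0.06] r [ 0.03 -0.01 -0.02]
3 t [0.   0.3  0.05] r [ 0.03 -0.01 -0.02]
```

View pics/t_s.png

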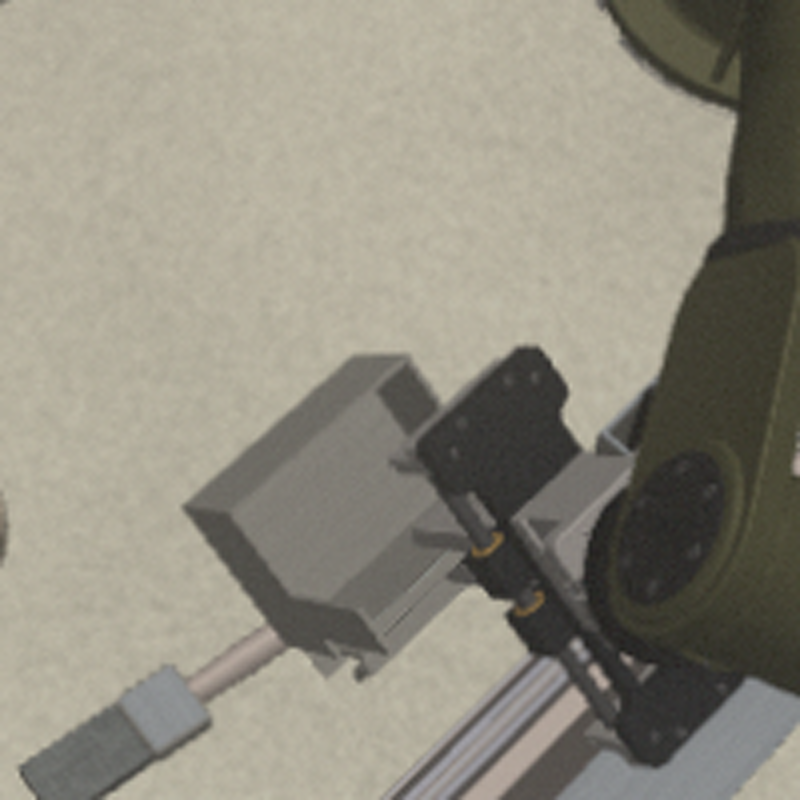

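The bin is held front-up before the rail. I'll overlay the model to check whether it slipped in the grip.

```bash
cat >> h.py <<'E'
def binpose():
    o,p,R=cur();Rb=R*Ro.from_matrix(np.array([[0,1,0],[1,0,0],[0,0,-1.]]));return p-Rb.apply(TB/1000),Rb
def overlay(c,name,x0,y0,x1,y1,k,dtip=0,db=(0,0,0)):
    im=cv2.resize(c["pixels"][y0:y1,x0:x1],None,fx=k,fy=k,interpolation=cv2.INTER_CUBIC)
    b,Rb=binpose();h=np.array([-37,0,61.])
    Rs=Ro.from_euler("y",dtip,degrees=True)
    def L(P,col):
        P=Rs.apply(np.array(P,float)-h)+h+np.array(db)
        q=((proj(c,b+Rb.apply(P/1000))-[x0,y0]+.5)*k-.5).astype(np.int32);cv2.polylines(im,[q],False,col,1)
    for z in(-57,3):L([(-102,-60,z),(-102,60,z),(-12,60,z),(-12,-60,z),(-102,-60,z)],(0,0,255))
    L([(-41,-58,72),(-41,58,72),(-33,58,72),(-33,-58,72),(-41,-58,72)],(0,255,0))
    L([(9,-55,-11),(0,-55,0),(0,-55,13),(-12,-55,13)],(255,0,0));L([(9,55,-11),(0,55,0),(0,55,13),(-12,55,13)],(255,0,0));L([(9,-55,-11),(9,55,-11)],(255,0,255))
    L([(13.5,-55,-51),(13.5,55,-51)],(0,255,255))
    cv2.imwrite(name,im)
E
python3 - <<'E'
from h import *
overlay(cam("scene"),"pics/t_o.png",280,240,400,350,6)
overlay(cam("top"),"pics/t_o2.png",190,150,300,260,5)
E
```

```text
(no output)
```

View pics/t_o.png

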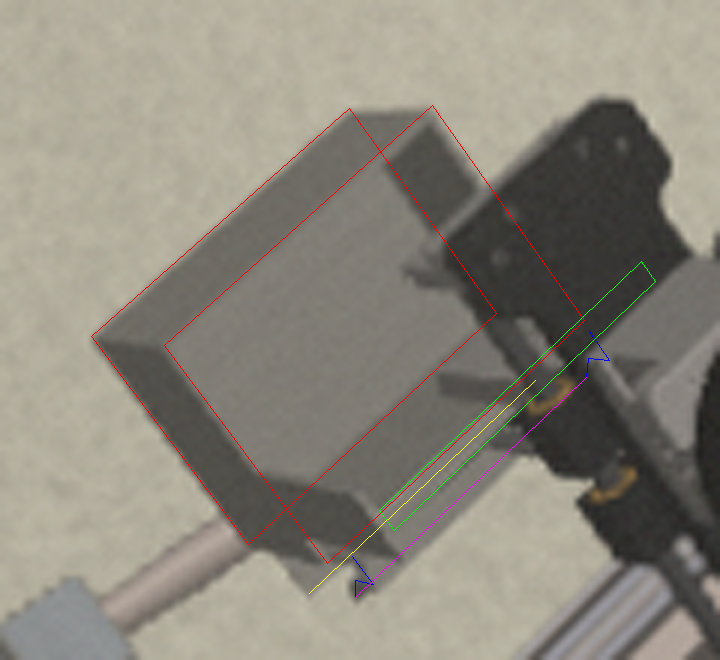

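View pics/t_o2.png

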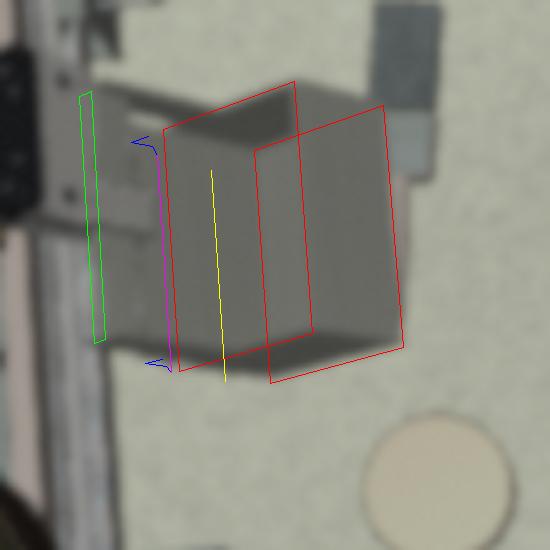

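```bash
python3 - <<'E'
from h import *
where();p,R=target(50,32,36);plan(p,R,5)
E
```

```text
t 9.48 bend u 73.4 y -0.1 z 70.7 | tip 35.52 yaw -0.39 roll 0.22 | F panel [ 0.1  0.7 -3.3] M [-0.16 -0.86  0.  ] grip 0.0075
dpos mm [ -2.8  24.3 -39.1] rotvec deg [ 0.48 -0.22 -0.39]
0 t [0.   0.21 0.09] r [ 0.02 -0.01 -0.02]
1 t [0.   0.21 0.09] r [ 0.02 -0.01 -0.02]
2 t [0.   0.21 0.09] r [ 0.02 -0.01 -0.02]
3 t [0.   0.21 0.09] r [ 0.02 -0.01 -0.02]
4 t [0.   0.21 0.09] r [ 0.02 -0.01 -0.02]
```

```bash
python3 -m pendant '[{"rx":0.03,"ry":-0.02,"tz":0.08,"grip":1,"tx":0,"ty":0.2,"rz":-0.03},{"rx":0.03,"ry":-0.02,"tz":0.08,"grip":1,"tx":0,"ty":0.2,"rz":-0.03},{"rx":0.03,"ry":-0.02,"tz":0.08,"grip":1,"tx":0,"ty":0.2,"rz":-0.03},{"rx":0.03,"ry":-0.02,"tz":0.08,"grip":1,"tx":0,"ty":0.2,"rz":-0.03},{"rx":0.03,"ry":0,"tz":0.05,"grip":1,"tx":0,"ty":0.1,"rz":0},{"rx":0,"ry":0,"tz":0,"grip":1,"tx":0,"ty":0,"rz":0},{"rx":0,"ry":0,"tz":0,"grip":1,"tx":0,"ty":0,"rz":0}]' 60
python3 - <<'E'
from h import *
where();p,R=target(50,32,36);plan(p,R,1)
E
```

```text
time_s: 10.07
ee_pos: [0.5359, 0.3133, 0.2932]
eef_rot: [-2.512, 0.0, -3.044]
force: [-0.1, -0.5, -3.6]
grip_width: 0.0073
t 10.07 bend u 53.2 y -0.7 z 34.1 | tip 36.09 yaw 0.06 roll -0.06 | F panel [-0.5  0.1 -3.6] M [-0.12 -0.84  0.05] grip 0.0073
dpos mm [-0.9  2.9 -2. ] rotvec deg [-0.09  0.06  0.06]
0 t [ 0.02  0.09 -0.  ] r [-0.02  0.01  0.02]
```

```bash
python3 -m pendant '[{"rx":0,"ry":0,"tz":-0.02,"grip":1,"tx":0,"ty":0.05,"rz":0},{"rx":0,"ry":0,"tz":-0.02,"grip":1,"tx":0,"ty":0.05,"rz":0},{"rx":0,"ry":0,"tz":-0.03,"grip":1,"tx":0,"ty":0.04,"rz":0},{"rx":0,"ry":0,"tz":-0.03,"grip":1,"tx":0,"ty":0.04,"rz":0},{"rx":0,"ry":0,"tz":-0.03,"grip":1,"tx":0,"ty":0.04,"rz":0},{"rx":0,"ry":0,"tz":0,"grip":1,"tx":0,"ty":0,"rz":0}]' 60
python3 - <<'E'
from h import *
where()
E
```

```text
time_s: 10.57
ee_pos: [0.535, 0.3243, 0.2932]
eef_rot: [-2.513, 0.002, -3.044]
force: [-0.7, 0.6, -3.5]
grip_width: 0.0073
t 10.57 bend u 41.9 y -1.1 z 34.0 | tip 36.04 yaw 0.00 roll -0.12 | F panel [ 0.7  0.7 -3.5] M [-0.13 -0.88  0.01] grip 0.0073
```

```bash
python3 -m pendant '[{"rx":0,"ry":0,"tz":0.04,"grip":1,"tx":0,"ty":0.04,"rz":0},{"rx":0,"ry":0,"tz":0.02,"grip":1,"tx":0,"ty":0.05,"rz":0},{"rx":0,"ry":0,"tz":-0.02,"grip":1,"tx":0,"ty":0.03,"rz":0},{"rx":0,"ry":0,"tz":-0.02,"grip":1,"tx":0,"ty":0.03,"rz":0},{"rx":0,"ry":0,"tz":0,"grip":1,"tx":0,"ty":0,"rz":0}]' 60
python3 - <<'E'
from h import *
where()
E
python3 -m pendant '[{"rx":0,"ry":0,"tz":-0.02,"grip":1,"tx":0,"ty":0.03,"rz":0},{"rx":0,"ry":0,"tz":-0.02,"grip":1,"tx":0,"ty":0.03,"rz":0}]' 60
python3 - <<'E'
from h import *
where()
E
```

```text
time_s: 10.98
ee_pos: [0.5345, 0.3291, 0.2887]
eef_rot: [-2.513, 0.002, -3.044]
force: [-0.6, 1.5, -3.8]
grip_width: 0.0078
t 10.98 bend u 37.1 y -1.1 z 29.6 | tip 36.03 yaw -0.02 roll -0.12 | F panel [ 1.6  0.4 -3.8] M [-0.11 -0.9  -0.02] grip 0.0078
time_s: 11.15
ee_pos: [0.5343, 0.332, 0.2886]
eef_rot: [-2.513, 0.002, -3.044]
force: [-0.8, -0.2, -4.0]
grip_width: 0.0073
t 11.15 bend u 34.2 y -1.1 z 29.5 | tip 36.04 yaw -0.02 roll -0.12 | F panel [-0.1  0.8 -4. ] M [-0.1  -0.86  0.04] grip 0.0073
```

Still free. I'll go in 1 mm at a time.

```bash
for i in 1; do python3 -m pendant '[{"rx":0,"ry":0,"tz":-0.015,"grip":1,"tx":0,"ty":0.02,"rz":0},{"rx":0,"ry":0,"tz":0,"grip":1,"tx":0,"ty":0,"rz":0}]' 60 >/dev/null; python3 -c "from h import *;where()"; done
python3 -m pendant '[{"rx":0,"ry":0,"tz":-0.015,"grip":1,"tx":0,"ty":0.02,"rz":0},{"rx":0,"ry":0,"tz":0,"grip":1,"tx":0,"ty":0,"rz":0}]' 60 >/dev/null; python3 -c "from h import *;where()"
```

```text
t 11.32 bend u 32.8 y -1.2 z 29.5 | tip 36.03 yaw -0.02 roll -0.13 | F panel [ 0.2  0.8 -3.4] M [-0.14 -0.86 -0.  ] grip 0.0075
t 11.48 bend u 31.7 y -1.2 z 29.5 | tip 36.03 yaw -0.01 roll -0.13 | F panel [-0.7  0.4 -3.8] M [-0.14 -0.89 -0.02] grip 0.0075
```

```bash
python3 -m pendant '[{"rx":0,"ry":0,"tz":-0.015,"grip":1,"tx":0,"ty":0.02,"rz":0},{"rx":0,"ry":0,"tz":0,"grip":1,"tx":0,"ty":0,"rz":0}]' 60 >/dev/null; python3 -c "from h import *;where()"
```

```text
t 11.65 bend u 30.9 y -1.2 z 29.6 | tip 36.07 yaw -0.03 roll -0.12 | F panel [-1.1 -0.4 -2.9] M [-0.12 -0.65  0.02] grip 0.0072
```

```bash
python3 -m pendant '[{"rx":0,"ry":0,"tz":-0.015,"grip":1,"tx":0,"ty":0.02,"rz":0},{"rx":0,"ry":0,"tz":0,"grip":1,"tx":0,"ty":0,"rz":0}]' 60 >/dev/null; python3 -c "from h import *;where()"
```

```text
t 11.82 bend u 30.7 y -1.2 z 29.5 | tip 36.17 yaw -0.05 roll -0.07 | F panel [-2.5 -0.2 -2.3] M [-0.15 -0.35  0.06] grip 0.0072
```

```bash
python3 -m pendant '[{"rx":-0.03,"ry":0,"tz":0.02,"grip":1,"tx":0,"ty":-0.04,"rz":0},{"rx":0,"ry":0,"tz":-0.1,"grip":1,"tx":0,"ty":-0.08,"rz":0},{"rx":0,"ry":0,"tz":-0.12,"grip":1,"tx":0,"ty":-0.09,"rz":0},{"rx":0,"ry":0,"tz":-0.12,"grip":1,"tx":0,"ty":-0.09,"rz":0},{"rx":0,"ry":0,"tz":-0.06,"grip":1,"tx":0,"ty":-0.04,"rz":0},{"rx":0,"ry":0,"tz":0,"grip":1,"tx":0,"ty":0,"rz":0},{"rx":0,"ry":0,"tz":0,"grip":1,"tx":0,"ty":0,"rz":0}]' 60
python3 - <<'E'
from h import *
where();p,R=target(28,46,36);plan(p,R,2)
E
```

```text
time_s: 12.4
ee_pos: [0.5341, 0.3342, 0.3123]
eef_rot: [-2.516, 0.003, -3.044]
force: [0.5, 0.4, -3.9]
grip_width: 0.0079
t 12.40 bend u 31.6 y -1.4 z 53.0 | tip 35.87 yaw -0.08 roll -0.18 | F panel [ 0.4 -0.5 -3.9] M [-0.21 -0.88 -0.  ] grip 0.0079
dpos mm [-1.3  3.8 -7.1] rotvec deg [ 0.13  0.18 -0.08]
0 t [0.01 0.09 0.04] r [ 0.02  0.02 -0.01]
1 t [0.01 0.09 0.04] r [ 0.02  0.02 -0.01]
```

```bash
python3 -m pendant '[{"rx":0.02,"ry":0.02,"tz":0.03,"grip":1,"tx":0.01,"ty":0.08,"rz":-0.01},{"rx":0.02,"ry":0.02,"tz":0.03,"grip":1,"tx":0.01,"ty":0.08,"rz":-0.01},{"rx":0,"ry":0,"tz":0,"grip":1,"tx":0,"ty":0,"rz":0},{"rx":0,"ry":0,"tz":0,"grip":1,"tx":0,"ty":0,"rz":0}]' 60 >/dev/null; python3 -c "from h import *;where()"
```

```text
t 12.73 bend u 27.7 y 0.2 z 46.3 | tip 36.05 yaw 0.04 roll 0.02 | F panel [ 0.4  0.1 -2.9] M [-0.14 -0.89  0.03] grip 0.0079
```

```bash
python3 -m pendant '[{"rx":0,"ry":0,"tz":0.02,"grip":1,"tx":0,"ty":0.015,"rz":0},{"rx":0,"ry":0,"tz":0.02,"grip":1,"tx":0,"ty":0.015,"rz":0},{"rx":0,"ry":0,"tz":0,"grip":1,"tx":0,"ty":0,"rz":0}]' 60 >/dev/null; python3 -c "from h import *;where()"
python3 -m pendant '[{"rx":0,"ry":0,"tz":0.02,"grip":1,"tx":0,"ty":0.015,"rz":0},{"rx":0,"ry":0,"tz":0,"grip":1,"tx":0,"ty":0,"rz":0}]' 60 >/dev/null; python3 -c "from h import *;where()"
```

```text
t 12.98 bend u 27.7 y 0.4 z 43.5 | tip 36.09 yaw 0.09 roll 0.06 | F panel [-0.  -0.6 -3.2] M [-0.16 -0.92 -0.06] grip 0.0075
t 13.15 bend u 27.7 y 0.4 z 42.3 | tip 36.09 yaw 0.09 roll 0.07 | F panel [-0.5 -0.6 -3.3] M [-0.14 -0.86 -0.01] grip 0.0074
```

```bash
python3 -m pendant '[{"rx":0,"ry":0,"tz":0.02,"grip":1,"tx":0,"ty":0.015,"rz":0},{"rx":0,"ry":0,"tz":0,"grip":1,"tx":0,"ty":0,"rz":0}]' 60 >/dev/null; python3 -c "from h import *;where()"
```

```text
t 13.32 bend u 27.7 y 0.4 z 41.2 | tip 36.09 yaw 0.08 roll 0.07 | F panel [-0.9 -0.3 -4.2] M [-0.13 -0.88  0.01] grip 0.0076
```

```bash
python3 -m pendant '[{"rx":0,"ry":0,"tz":0.02,"grip":1,"tx":0,"ty":0.015,"rz":0},{"rx":0,"ry":0,"tz":0,"grip":1,"tx":0,"ty":0,"rz":0}]' 60 >/dev/null; python3 -c "from h import *;where()"
```

```text
t 13.48 bend u 27.8 y 0.3 z 40.2 | tip 36.08 yaw 0.07 roll 0.06 | F panel [ 1.6 -0.2 -3.3] M [-0.14 -0.9  -0.01] grip 0.0075
```

```bash
python3 -m pendant '[{"rx":0,"ry":0,"tz":0.02,"grip":1,"tx":0,"ty":0.015,"rz":0},{"rx":0,"ry":0,"tz":0,"grip":1,"tx":0,"ty":0,"rz":0}]' 60 >/dev/null; python3 -c "from h import *;where()"
```

```text
t 13.65 bend u 27.7 y 0.3 z 39.2 | tip 36.08 yaw 0.07 roll 0.05 | F panel [ 0.  -0.6 -3.4] M [-0.18 -0.85 -0.05] grip 0.0074
```

```bash
python3 -m pendant '[{"rx":0,"ry":0,"tz":0.02,"grip":1,"tx":0,"ty":0.015,"rz":0},{"rx":0,"ry":0,"tz":0,"grip":1,"tx":0,"ty":0,"rz":0}]' 60 >/dev/null; python3 -c "from h import *;where()"
```

```text
t 13.82 bend u 27.7 y 0.2 z 39.2 | tip 36.09 yaw 0.02 roll 0.01 | F panel [ 0.1  0.2 -3.3] M [-0.13 -0.92 -0.02] grip 0.0077
```

```bash
python3 -m pendant '[{"rx":0,"ry":0,"tz":0.02,"grip":1,"tx":0,"ty":0.015,"rz":0},{"rx":0,"ry":0,"tz":0,"grip":1,"tx":0,"ty":0,"rz":0}]' 60 >/dev/null; python3 -c "from h import *;where()"
```

```text
t 13.98 bend u 27.7 y 0.2 z 39.1 | tip 36.08 yaw -0.03 roll -0.03 | F panel [-0.1 -0.  -3.8] M [-0.16 -0.87  0.01] grip 0.0072
```

```bash
python3 - <<'E'
from h import *
o=ctrl.get_obs();print(np.round(o["qpos"],3),np.round(o["tau"],2),np.round(o["joint_vel"],4))
c=cam("scene");crop(c,"pics/u_s.png",280,170,480,370,4)
c=cam("top");crop(c,"pics/u_t.png",150,100,330,320,3)
E
```

```text
[ 0.646  0.632  1.129 -0.533  1.72  -1.009] [ 1.000e-02 -7.277e+01 -3.625e+01 -1.940e+00  1.300e+00 -3.000e-02] [ 0.     -0.0032 -0.0009  0.0022 -0.0012 -0.0018]
```

View pics/u_s.png

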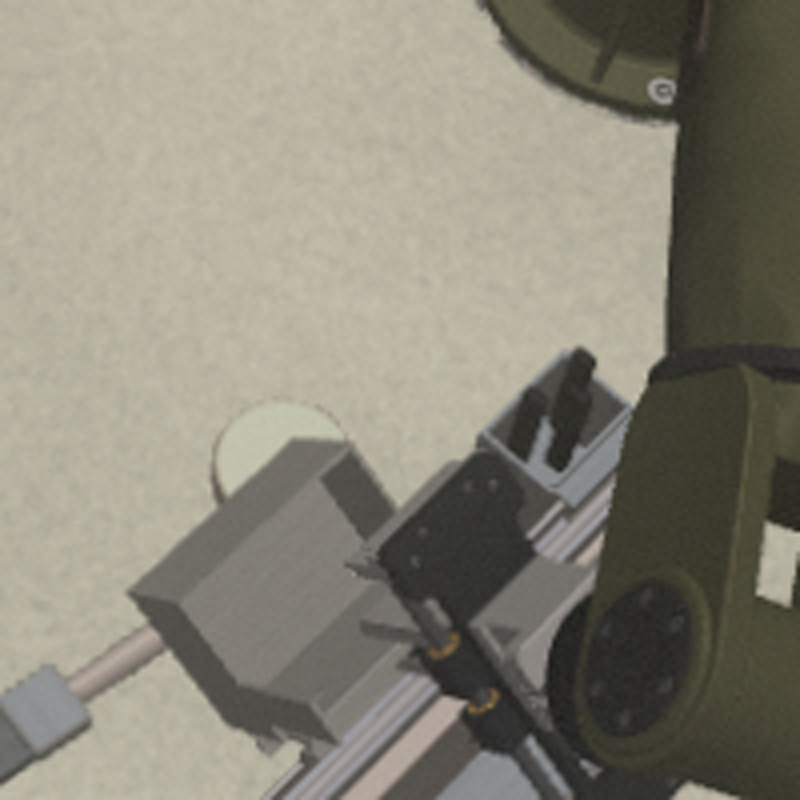

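View pics/u_t.png

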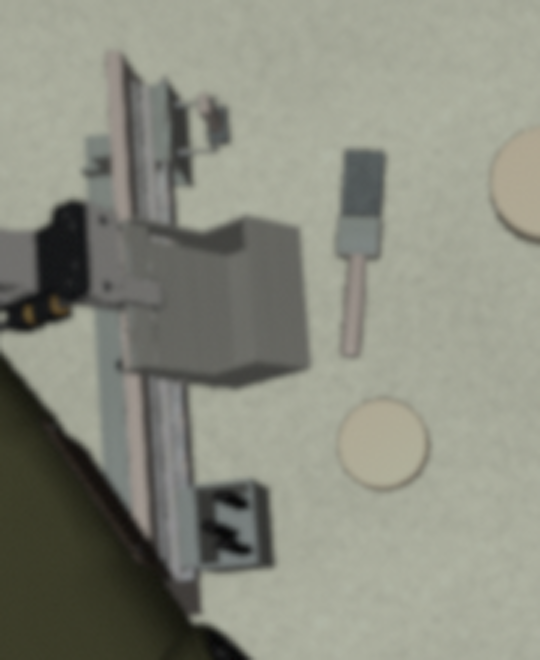

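```bash
python3 -m pendant '[{"rx":0,"ry":0,"tz":0.03,"grip":1,"tx":0,"ty":0.02,"rz":0.01},{"rx":0,"ry":0,"tz":0,"grip":1,"tx":0,"ty":0,"rz":0}]' 60 >/dev/null; python3 -c "from h import *;where()"
```

```text
t 14.25 bend u 27.7 y -0.1 z 39.1 | tip 36.09 yaw -0.14 roll -0.10 | F panel [ 0.   0.2 -3.9] M [-0.15 -0.93 -0.04] grip 0.0074
```

```bash
python3 -m pendant '[{"rx":0,"ry":0,"tz":0.03,"grip":1,"tx":0,"ty":0.02,"rz":0.01},{"rx":0,"ry":0,"tz":0,"grip":1,"tx":0,"ty":0,"rz":0}]' 60 >/dev/null; python3 -c "from h import *;where()"
```

```text
t 14.42 bend u 27.7 y -0.5 z 39.0 | tip 36.08 yaw -0.26 roll -0.20 | F panel [ 0.3  0.8 -3.7] M [-0.01 -0.86 -0.07] grip 0.0076
```

```bash
python3 - <<'E'
from h import *
c=cam("scene");cv2.imwrite("pics/v_s.png",c["pixels"]);c=cam("top");cv2.imwrite("pics/v_t.png",c["pixels"]);o=ctrl.get_obs();print(np.round(o["qpos"],4),np.round(o["tau"],2))
E
```

```text
[ 0.6466  0.6318  1.1306 -0.5345  1.7167 -1.0048] [-2.900e-01 -6.947e+01 -3.408e+01 -1.350e+00  8.600e-01  1.000e-02]
```

View pics/v_s.png

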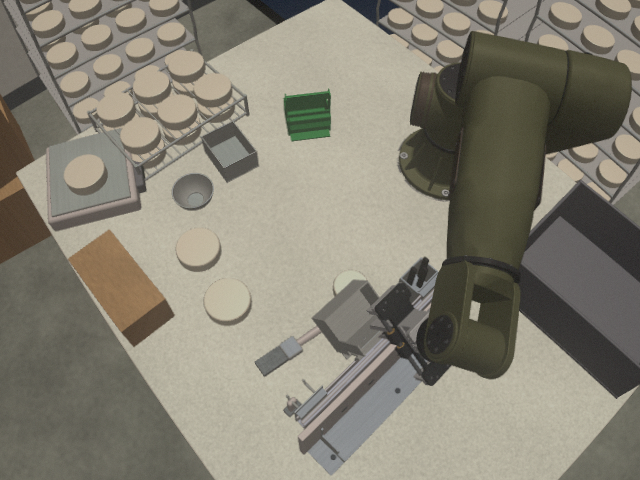

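View pics/v_t.png

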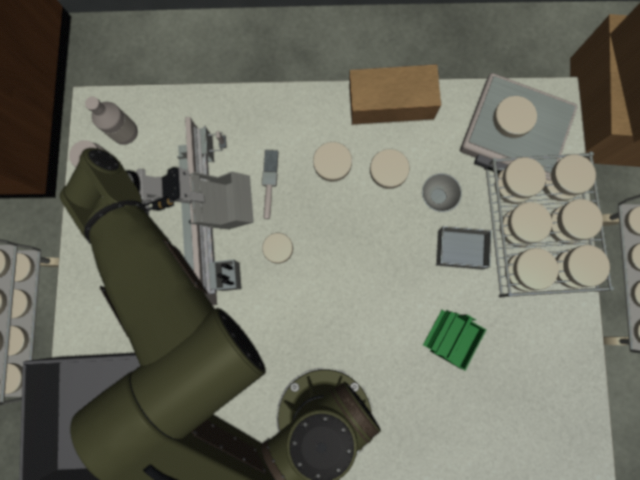

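```bash
python3 - <<'E'
from h import *
import pickle
cs=pickle.load(open("c0.pkl","rb"))
def tri(a,b):
    o1,d1=ray(cs["scene"],a);o2,d2=ray(cs["top"],b);d1/=np.linalg.norm(d1);d2/=np.linalg.norm(d2)
    A=np.c_[d1,-d2];t=np.linalg.lstsq(A,o2-o1,rcond=None)[0];return np.round((o1+d1*t[0]+o2+d2*t[1])/2,3),np.linalg.norm(o1+d1*t[0]-o2-d2*t[1])
print(tri((440,335),(100,158)))
o,p,R=cur();print(p,R.apply([0,0,1]))
for b,t in(((110,168),(86,155)),((130,138),(93,103))):
    base=atz(cs["top"],b,0)
    print(base,[ (h,np.round(proj(cs["top"],base+[0,0,h])[0],0)) for h in(.1,.15,.2,.25,.3)])
crop(cs["top"],"pics/bot.png",60,80,150,200,5)
print(np.round(proj(cs["scene"],atz(cs["top"],(105,165),0)),0))
E
```

```text
(array([0.56 , 0.407, 0.474]), np.float64(0.0007162230250844028))
[0.53278561 0.33849958 0.2979764 ] [ 0.06033102 -0.58592427 -0.80811689]
[0.69359813 0.61740914 0.        ] [(0.1, array([ 93., 157.])), (0.15, array([ 84., 150.])), (0.2, array([ 73., 144.])), (0.25, array([ 62., 136.])), (0.3, array([ 50., 128.]))]
[0.78388925 0.56373254 0.        ] [(0.1, array([115., 125.])), (0.15, array([106., 117.])), (0.2, array([ 97., 109.])), (0.25, array([ 87., 100.])), (0.3, array([76., 91.]))]
[[419. 538.]]
```

View pics/bot.png

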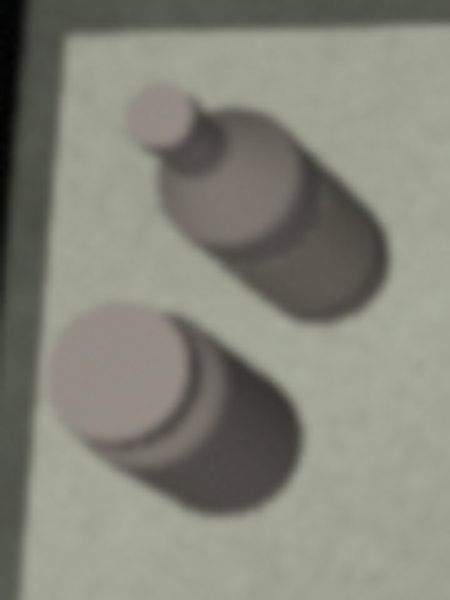

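```bash
python3 -m pendant '[{"rx":0,"ry":0,"tz":-0.02,"grip":1,"tx":0,"ty":-0.015,"rz":0},{"rx":0,"ry":0,"tz":0,"grip":1,"tx":0,"ty":0,"rz":0}]' 60 >/dev/null; python3 -c "
from h import *;where();o=ctrl.get_obs();print(np.round(o['qpos'],4),np.round(o['tau'],2))"
python3 -m pendant '[{"rx":0,"ry":0,"tz":-0.02,"grip":1,"tx":0,"ty":-0.015,"rz":0},{"rx":0,"ry":0,"tz":0,"grip":1,"tx":0,"ty":0,"rz":0}]' 60 >/dev/null; python3 -c "
from h import *;where();o=ctrl.get_obs();print(np.round(o['qpos'],4),np.round(o['tau'],2))"
```

```text
t 14.68 bend u 27.8 y -0.5 z 39.0 | tip 36.08 yaw -0.21 roll -0.16 | F panel [ 0.3 -0.7 -3.5] M [-0.11 -0.85  0.03] grip 0.0074
[ 0.6464  0.6319  1.1301 -0.5341  1.7176 -1.0059] [ 5.000e-02 -7.289e+01 -3.624e+01 -1.930e+00  1.330e+00 -6.000e-02]
t 14.85 bend u 27.9 y -0.4 z 39.1 | tip 36.10 yaw -0.16 roll -0.10 | F panel [ 0.2 -0.4 -4.4] M [-0.15 -0.86  0.02] grip 0.0079
[ 0.6461  0.6322  1.1295 -0.5339  1.7188 -1.007 ] [ 1.000e-02 -7.263e+01 -3.608e+01 -1.910e+00  1.300e+00 -6.000e-02]
```

```bash
python3 -m pendant '[{"rx":0,"ry":0,"tz":-0.06,"grip":1,"tx":0,"ty":-0.04,"rz":0},{"rx":0,"ry":0,"tz":0,"grip":1,"tx":0,"ty":0,"rz":0}]' 60 >/dev/null; python3 -c "
from h import *;where();o=ctrl.get_obs();print(np.round(o['qpos'],4),np.round(o['tau'],2))"
```

```text
t 15.02 bend u 27.9 y -0.2 z 41.6 | tip 36.12 yaw -0.13 roll -0.04 | F panel [ 0.2 -0.3 -3.1] M [-0.14 -0.87  0.  ] grip 0.0079
[ 0.6462  0.631   1.1259 -0.5341  1.724  -1.01  ] [-3.000e-02 -7.147e+01 -3.545e+01 -1.860e+00  1.330e+00 -8.000e-02]
```

That was joint stiction, not contact: small steps stalled both upward and downward with no force change. I'll use slightly larger steps.

```bash
python3 -m pendant '[{"rx":0,"ry":0,"tz":0.04,"grip":1,"tx":0,"ty":0.03,"rz":0},{"rx":0,"ry":0,"tz":0.03,"grip":1,"tx":0,"ty":0.02,"rz":0}]' 60 >/dev/null; python3 -c "from h import *;where()"
```

```text
t 15.18 bend u 27.9 y -0.4 z 38.8 | tip 36.12 yaw -0.17 roll -0.10 | F panel [1.5 3.4 8.5] M [ 0.34  0.15 -0.36] grip 0.0078
```

```bash
python3 -m pendant '[{"rx":0,"ry":0,"tz":0.03,"grip":1,"tx":0,"ty":0.02,"rz":0}]' 60 >/dev/null; python3 -c "from h import *;where()"
```

```text
t 15.27 bend u 27.9 y -0.6 z 38.8 | tip 36.13 yaw -0.24 roll -0.16 | F panel [ 1.9  3.4 13.6] M [ 0.7   0.59 -0.47] grip 0.0076
```

```bash
python3 -m pendant '[{"rx":0,"ry":0,"tz":0.03,"grip":1,"tx":0,"ty":0.02,"rz":0}]' 60 >/dev/null; python3 -c "from h import *;where()"
```

```text
t 15.35 bend u 27.9 y -0.6 z 38.8 | tip 36.13 yaw -0.31 roll -0.22 | F panel [1.9 3.6 8.3] M [ 0.62  0.1  -0.41] grip 0.0076
```

```bash
python3 -m pendant '[{"rx":0,"ry":0.03,"tz":-0.1,"grip":1,"tx":0,"ty":-0.07,"rz":0.05},{"rx":0,"ry":0.02,"tz":-0.04,"grip":1,"tx":0,"ty":-0.02,"rz":0.04}]' 60 >/dev/null; python3 - <<'E'
from h import *
where();p,R=target(22.1,45,36);plan(p,R,3)
E
```

```text
t 15.52 bend u 27.4 y -0.2 z 45.9 | tip 36.13 yaw -0.69 roll -0.02 | F panel [-0.7  0.2 -3.7] M [-0.16 -0.84  0.06] grip 0.0077
dpos mm [-0.2  5.  -0.8] rotvec deg [-0.13  0.02 -0.69]
0 t [-0.    0.04 -0.02] r [-0.01  0.   -0.06]
1 t [-0.    0.04 -0.02] r [-0.01  0.   -0.06]
2 t [-0.    0.04 -0.02] r [-0.01  0.   -0.06]
```

```bash
python3 -m pendant '[{"rx":-0.01,"ry":0.01,"tz":-0.03,"grip":1,"tx":0,"ty":0.05,"rz":-0.09},{"rx":-0.01,"ry":0.01,"tz":-0.03,"grip":1,"tx":0,"ty":0.05,"rz":-0.09},{"rx":-0.01,"ry":0.01,"tz":-0.01,"grip":1,"tx":0,"ty":0.03,"rz":-0.05},{"rx":0,"ry":0,"tz":0,"grip":1,"tx":0,"ty":0,"rz":0}]' 60 >/dev/null; python3 - <<'E'
from h import *
where();p,R=target(22.1,45,36);plan(p,R,3)
E
```

```text
t 15.85 bend u 20.5 y 0.7 z 44.5 | tip 35.98 yaw 0.34 roll 0.14 | F panel [ 0.3 -0.3 -4. ] M [-0.08 -0.88  0.01] grip 0.0077
dpos mm [ 0.3 -1.5  0.5] rotvec deg [ 0.02 -0.14  0.34]
0 t [-0.   -0.01  0.  ] r [ 0.   -0.01  0.03]
1 t [-0.   -0.01  0.  ] r [ 0.   -0.01  0.03]
2 t [-0.   -0.01  0.  ] r [ 0.   -0.01  0.03]
```

```bash
python3 -m pendant '[{"rx":0,"ry":0,"tz":0.03,"grip":1,"tx":0,"ty":-0.02,"rz":0.05},{"rx":0,"ry":0,"tz":0.02,"grip":1,"tx":0,"ty":0,"rz":0.04}]' 60 >/dev/null; python3 - <<'E'
from h import *
where();p,R=target(22.1,40,36);plan(p,R,1)
E
```

```text
t 16.02 bend u 22.3 y 0.6 z 42.7 | tip 36.00 yaw -0.00 roll 0.16 | F panel [-0.9 -0.4 -3.6] M [-0.15 -0.88 -0.02] grip 0.0081
dpos mm [ 0.1  0.3 -2.7] rotvec deg [ 0.   -0.16 -0.  ]
0 t [-0.    0.04  0.05] r [ 0.   -0.04 -0.  ]
```

```bash
python3 -m pendant '[{"rx":0,"ry":0,"tz":0.04,"grip":1,"tx":0,"ty":0.03,"rz":0},{"rx":0,"ry":0,"tz":0.04,"grip":1,"tx":0,"ty":0.03,"rz":0}]' 60 >/dev/null; python3 -c "from h import *;where()"
```

```text
t 16.18 bend u 22.5 y 0.5 z 38.4 | tip 36.00 yaw -0.04 roll 0.16 | F panel [ 0.3  0.1 -4.2] M [-0.17 -0.92 -0.03] grip 0.0078
```

```bash
python3 -m pendant '[{"rx":0,"ry":0,"tz":0.03,"grip":1,"tx":0,"ty":0.02,"rz":0}]' 60 >/dev/null; python3 -c "from h import *;where()"
```

```text
t 16.27 bend u 22.6 y 0.6 z 36.6 | tip 36.01 yaw -0.03 roll 0.18 | F panel [-0.2 -0.  -3.6] M [-0.17 -0.89 -0.01] grip 0.0075
```

```bash
python3 -m pendant '[{"rx":0,"ry":0,"tz":0.03,"grip":1,"tx":0,"ty":0.035,"rz":0},{"rx":0,"ry":0,"tz":0.03,"grip":1,"tx":0,"ty":0.03,"rz":0}]' 60 >/dev/null; python3 -c "from h import *;where()"
```

```text
t 16.43 bend u 22.1 y 0.6 z 32.6 | tip 36.01 yaw -0.03 roll 0.19 | F panel [-0.2 -0.2 -3.4] M [-0.14 -0.9  -0.02] grip 0.0072
```

```bash
python3 -m pendant '[{"rx":0,"ry":0,"tz":0.03,"grip":1,"tx":0,"ty":0.025,"rz":0},{"rx":0,"ry":0,"tz":0.03,"grip":1,"tx":0,"ty":0.025,"rz":0}]' 60 >/dev/null; python3 -c "from h import *;where()"
```

```text
t 16.60 bend u 21.8 y 0.7 z 29.0 | tip 36.02 yaw -0.03 roll 0.20 | F panel [ 0.5  0.1 -3.6] M [-0.15 -0.89  0.02] grip 0.0078
```

```bash
python3 -m pendant '[{"rx":0,"ry":0,"tz":0.03,"grip":1,"tx":0,"ty":0.025,"rz":0}]' 60 >/dev/null; python3 -c "from h import *;where()"
```

```text
t 16.68 bend u 21.7 y 0.7 z 27.3 | tip 36.02 yaw -0.02 roll 0.20 | F panel [ 0.6 -1.1 -2.8] M [-0.21 -0.91 -0.04] grip 0.0073
```

```bash
python3 -m pendant '[{"rx":0,"ry":0,"tz":0.035,"grip":1,"tx":0,"ty":0.015,"rz":0},{"rx":0,"ry":-0.01,"tz":0.03,"grip":1,"tx":0,"ty":0.015,"rz":0}]' 60 >/dev/null; python3 -c "from h import *;where()"
```

```text
t 16.85 bend u 22.2 y 0.6 z 24.1 | tip 36.02 yaw -0.02 roll 0.16 | F panel [-0.5 -0.4 -3.4] M [-0.13 -0.85 -0.04] grip 0.0078
```

```bash
python3 -m pendant '[{"rx":0,"ry":-0.01,"tz":0.03,"grip":1,"tx":0,"ty":0.02,"rz":0}]' 60 >/dev/null; python3 -c "from h import *;where()"
```

```text
t 16.93 bend u 22.3 y 0.5 z 22.5 | tip 36.02 yaw -0.02 roll 0.11 | F panel [ 0.5 -0.3 -3.5] M [-0.17 -0.84 -0.  ] grip 0.0075
```

```bash
python3 -m pendant '[{"rx":0,"ry":0,"tz":0.03,"grip":1,"tx":0,"ty":0.025,"rz":0}]' 60 >/dev/null; cat >> h.py <<'E'
def nxt(tip,n,uo=5.1,zo=-1.2):
    u,y,z,t=where();p,R=target(16.5+.5*tip/36+uo,13+tip/4+zo,tip,y);plan(p,R,n)
E
python3 -c "from h import *;nxt(32,2)"
```

```text
t 17.02 bend u 22.2 y 0.4 z 20.8 | tip 36.02 yaw -0.02 roll 0.11 | F panel [ 0.2 -0.5 -3.9] M [-0.14 -0.91 -0.03] grip 0.0076
dpos mm [ 0.7 -9.3  2.3] rotvec deg [-4.02 -0.1  -0.03]
0 t [ 0.   -0.11  0.05] r [-0.5  -0.01 -0.  ]
1 t [ 0.   -0.11  0.04] r [-0.5  -0.01 -0.  ]
```

```bash
python3 -m pendant '[{"rx":-0.5,"ry":-0.01,"tz":0.05,"grip":1,"tx":0,"ty":-0.11,"rz":0},{"rx":-0.5,"ry":-0.01,"tz":0.04,"grip":1,"tx":0,"ty":-0.11,"rz":0}]' 60 >/dev/null; python3 -c "from h import *;nxt(28,2)"
```

```text
t 17.18 bend u 21.2 y 0.8 z 18.1 | tip 32.02 yaw 0.10 roll 0.06 | F panel [-0.1  0.1 -4. ] M [-0.15 -0.81  0.03] grip 0.0076
dpos mm [  0.8 -10.5   3.3] rotvec deg [-4.02 -0.06  0.1 ]
0 t [ 0.   -0.13  0.03] r [-0.5  -0.01  0.01]
1 t [ 0.   -0.14  0.03] r [-0.5  -0.01  0.01]
```

```bash
python3 -m pendant '[{"rx":-0.5,"ry":0,"tz":0.02,"grip":1,"tx":0,"ty":-0.14,"rz":0.01},{"rx":-0.5,"ry":0,"tz":0.03,"grip":1,"tx":0,"ty":-0.14,"rz":0.01}]' 60 >/dev/null; python3 -c "from h import *;nxt(24,2)"
```

```text
t 17.35 bend u 21.8 y 1.0 z 18.9 | tip 27.86 yaw 0.06 roll 0.07 | F panel [-0.3  0.2 -3.5] M [-0.13 -0.76 -0.05] grip 0.0077
dpos mm [ 0.7 -9.7  0.7] rotvec deg [-3.86 -0.08  0.06]
0 t [ 0.   -0.11  0.05] r [-0.48 -0.01  0.01]
1 t [ 0.   -0.11  0.04] r [-0.48 -0.01  0.01]
```

```bash
python3 -m pendant '[{"rx":-0.5,"ry":0,"tz":0.05,"grip":1,"tx":-0.01,"ty":-0.11,"rz":0.01},{"rx":-0.5,"ry":0,"tz":0.04,"grip":1,"tx":-0.01,"ty":-0.11,"rz":0.01}]' 60 >/dev/null; python3 -c "from h import *;nxt(20,2)"
```

```text
t 17.52 bend u 21.4 y 0.2 z 17.9 | tip 23.67 yaw -0.04 roll 0.05 | F panel [-0.4  0.2 -3.6] M [-0.11 -0.63  0.01] grip 0.0074
dpos mm [ 0.8 -9.6  0. ] rotvec deg [-3.67 -0.05 -0.04]
0 t [ 0.   -0.11  0.05] r [-0.46 -0.01 -0.01]
1 t [ 0.   -0.11  0.04] r [-0.46 -0.01 -0.01]
```

```bash
python3 -m pendant '[{"rx":-0.46,"ry":0,"tz":0.05,"grip":1,"tx":0,"ty":-0.11,"rz":0},{"rx":-0.46,"ry":0,"tz":0.05,"grip":1,"tx":0,"ty":-0.11,"rz":0}]' 60 >/dev/null; python3 -c "from h import *;nxt(16,2)"
```

```text
t 17.68 bend u 21.9 y 0.1 z 16.7 | tip 19.80 yaw -0.06 roll 0.01 | F panel [-1.1 -0.6 -3.7] M [-0.17 -0.54 -0.01] grip 0.0075
dpos mm [ 0.9 -9.4 -0.4] rotvec deg [-3.8  -0.01 -0.06]
0 t [-0.   -0.11  0.04] r [-0.48 -0.   -0.01]
1 t [-0.   -0.11  0.04] r [-0.48 -0.   -0.01]
```

```bash
python3 -m pendant '[{"rx":-0.48,"ry":0,"tz":0.04,"grip":1,"tx":0,"ty":-0.11,"rz":-0.01},{"rx":-0.48,"ry":0,"tz":0.04,"grip":1,"tx":0,"ty":-0.11,"rz":-0.01}]' 60 >/dev/null; python3 -c "from h import *;nxt(12,2)"
```

```text
t 17.85 bend u 21.9 y 0.2 z 16.1 | tip 15.81 yaw -0.00 roll -0.00 | F panel [ 0.5 -0.7 -4.1] M [-0.12 -0.49 -0.04] grip 0.0073
dpos mm [ 0.9 -9.4 -1.4] rotvec deg [-3.81  0.   -0.  ]
0 t [-0.   -0.11  0.05] r [-0.48  0.   -0.  ]
1 t [-0.   -0.11  0.05] r [-0.48  0.   -0.  ]
```

```bash
python3 -m pendant '[{"rx":-0.48,"ry":0,"tz":0.05,"grip":1,"tx":0,"ty":-0.11,"rz":0},{"rx":-0.48,"ry":0,"tz":0.05,"grip":1,"tx":0,"ty":-0.11,"rz":0}]' 60 >/dev/null; python3 -c "from h import *;nxt(8,2)"
```

```text
t 18.02 bend u 22.0 y 0.2 z 14.8 | tip 11.81 yaw -0.01 roll -0.02 | F panel [ 0.9 -0.5 -3.3] M [-0.11 -0.4  -0.01] grip 0.0077
dpos mm [ 0.9 -9.2 -1.8] rotvec deg [-3.81  0.02 -0.01]
0 t [-0.   -0.11  0.05] r [-0.48  0.   -0.  ]
1 t [-0.   -0.11  0.04] r [-0.48  0.   -0.  ]
```

```bash
python3 -m pendant '[{"rx":-0.48,"ry":0,"tz":0.05,"grip":1,"tx":0,"ty":-0.11,"rz":0},{"rx":-0.48,"ry":0,"tz":0.04,"grip":1,"tx":0,"ty":-0.11,"rz":0}]' 60 >/dev/null; python3 -c "from h import *;nxt(4,2)"
```

```text
t 18.18 bend u 22.1 y 0.4 z 13.8 | tip 7.83 yaw -0.02 roll -0.03 | F panel [-0.  -0.4 -3. ] M [-0.2  -0.31 -0.02] grip 0.0077
dpos mm [ 1.  -9.  -2.5] rotvec deg [-3.83  0.03 -0.02]
0 t [-0.   -0.11  0.05] r [-0.48  0.   -0.  ]
1 t [-0.   -0.11  0.04] r [-0.48  0.   -0.  ]
```

```bash
python3 -m pendant '[{"rx":-0.48,"ry":0,"tz":0.05,"grip":1,"tx":0,"ty":-0.11,"rz":0}]' 60 >/dev/null; python3 -c "from h import *;nxt(4,1)"
```

```text
t 18.27 bend u 22.1 y 0.4 z 13.2 | tip 5.85 yaw -0.02 roll -0.04 | F panel [-0.3  0.5 -3.3] M [-0.13 -0.28  0.02] grip 0.0075
dpos mm [ 0.5 -4.1 -1.2] rotvec deg [-1.85  0.04 -0.02]
0 t [-0.   -0.1   0.04] r [-0.46  0.01 -0.  ]
```

```bash
python3 -m pendant '[{"rx":-0.48,"ry":0,"tz":0.04,"grip":1,"tx":0,"ty":-0.11,"rz":0}]' 60 >/dev/null; python3 -c "from h import *;nxt(2,1)"
```

```text
t 18.35 bend u 22.1 y 0.5 z 12.8 | tip 3.86 yaw -0.02 roll -0.04 | F panel [-0.2 -0.9 -4.3] M [-0.15 -0.24 -0.03] grip 0.0077
dpos mm [ 0.5 -4.1 -1.5] rotvec deg [-1.86  0.04 -0.02]
0 t [-0.   -0.1   0.04] r [-0.47  0.01 -0.  ]
```

```bash
python3 -m pendant '[{"rx":-0.4,"ry":0.01,"tz":0.04,"grip":1,"tx":0,"ty":-0.09,"rz":0}]' 60 >/dev/null; python3 -c "from h import *;nxt(0,1)"
```

```text
t 18.43 bend u 22.2 y 0.6 z 12.4 | tip 2.20 yaw -0.03 roll -0.01 | F panel [ 0.3 -0.8 -3.8] M [-0.13 -0.14 -0.03] grip 0.0073
dpos mm [ 0.5 -4.7 -1.9] rotvec deg [-2.2   0.01 -0.03]
0 t [-0.   -0.12  0.05] r [-0.55  0.   -0.01]
```

```bash
python3 -m pendant '[{"rx":-0.3,"ry":0.01,"tz":0.03,"grip":1,"tx":0,"ty":-0.07,"rz":0}]' 60 >/dev/null; python3 -c "from h import *;nxt(0,1)"
```

```text
t 18.52 bend u 22.5 y 0.8 z 12.0 | tip 0.94 yaw -0.05 roll 0.04 | F panel [ 0.7 -0.1 -1.7] M [-0.19 -0.27  0.01] grip 0.0073
dpos mm [ 0.1 -1.4 -0.8] rotvec deg [-0.94 -0.04 -0.05]
0 t [ 0.   -0.03  0.02] r [-0.23 -0.01 -0.01]
```

```bash
python3 -m pendant '[{"rx":-0.22,"ry":-0.01,"tz":0.02,"grip":1,"tx":0,"ty":-0.03,"rz":-0.01}]' 60 >/dev/null; python3 -c "from h import *;nxt(0,1)"
```

```text
t 18.60 bend u 22.1 y 0.7 z 11.9 | tip 0.02 yaw -0.03 roll -0.00 | F panel [-1.9  1.2 -0. ] M [ 0.    0.22 -0.04] grip 0.0077
dpos mm [-0.   0.4 -0.2] rotvec deg [-0.02  0.   -0.03]
0 t [-0.    0.01  0.  ] r [-0.01  0.   -0.01]
```

```bash
python3 -m pendant '[{"rx":-0.1,"ry":0,"tz":0.02,"grip":1,"tx":0,"ty":0,"rz":0}]' 60 >/dev/null; python3 -c "from h import *;nxt(0,1)"
```

```text
t 18.68 bend u 21.7 y 0.5 z 11.9 | tip -0.39 yaw -0.05 roll -0.04 | F panel [-3.3  2.3  4.5] M [0.15 0.68 0.01] grip 0.0079
dpos mm [0.  1.  0.1] rotvec deg [ 0.39  0.04 -0.05]
0 t [-0.    0.03 -0.  ] r [ 0.1   0.01 -0.01]
```

Seated: Fz has come up from −3.5 to +4.5, and the bin is level. I'll relax, then look before letting go.

```bash
python3 -m pendant '[{"rx":0.08,"ry":0,"tz":0,"grip":1,"tx":0,"ty":0,"rz":0},{"rx":0,"ry":0,"tz":0,"grip":1,"tx":0,"ty":0,"rz":0}]' 60 >/dev/null; python3 - <<'E'
from h import *
where();c=cam("scene");overlay(c,"pics/s_o.png",290,230,430,370,5);c=cam("top");overlay(c,"pics/s_t.png",150,120,300,300,3.3)
E
```

```text
t 18.85 bend u 22.5 y 0.4 z 12.0 | tip -0.04 yaw -0.06 roll -0.07 | F panel [-0.6  1.2 -1.4] M [-0.16 -0.01 -0.01] grip 0.0076
```

View pics/s_o.png

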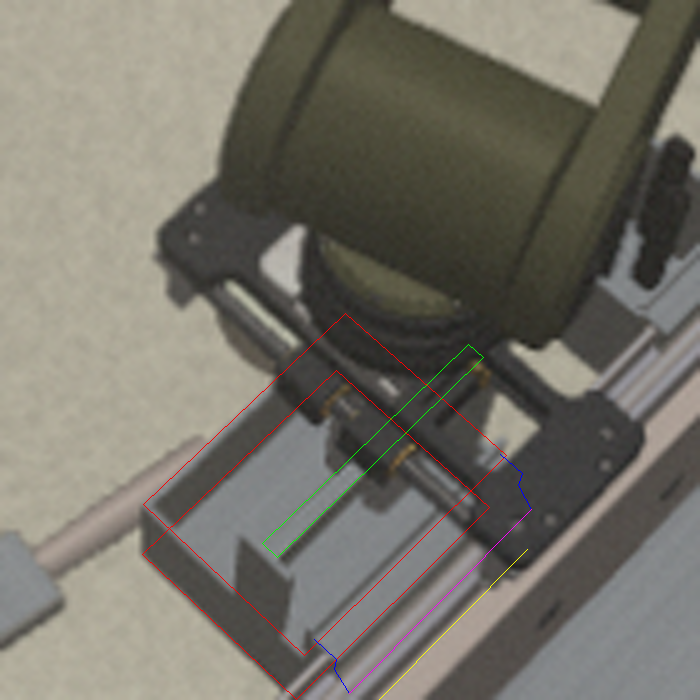

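The scene overlay matches the hung bin: handle at (370,450) in the crop, and the strip inside the rail. Opening partly, with no more than needed.

```bash
python3 -m pendant '[{"rx":0,"ry":0,"tz":0,"grip":0.4,"tx":0,"ty":0,"rz":0},{"rx":0,"ry":0,"tz":0,"grip":0.4,"tx":0,"ty":0,"rz":0},{"rx":0,"ry":0,"tz":0,"grip":0.4,"tx":0,"ty":0,"rz":0},{"rx":0,"ry":0,"tz":0,"grip":0.4,"tx":0,"ty":0,"rz":0},{"rx":0,"ry":0,"tz":0,"grip":0.4,"tx":0,"ty":0,"rz":0},{"rx":0,"ry":0,"tz":0,"grip":0.4,"tx":0,"ty":0,"rz":0},{"rx":0,"ry":0,"tz":0,"grip":0.4,"tx":0,"ty":0,"rz":0}]' 20; python3 -c "from h import *;where()"
```

```text
time_s: 19.53
ee_pos: [0.5403, 0.2563, 0.2765]
eef_rot: [3.141, 0.003, -3.044]
force: [0.7, -0.3, -0.9]
grip_width: 0.0278
t 19.53 bend u 21.2 y 0.1 z 12.5 | tip -0.05 yaw 0.04 roll -0.16 | F panel [-0.4 -0.7 -0.9] M [-0.14 -0.06 -0.05] grip 0.0278
```

Released, with no load on the tool. I'll retract straight up slowly, watching the force.

```bash
python3 -m pendant '[{"rx":0,"ry":0,"tz":-0.1,"grip":0.4,"tx":0,"ty":0,"rz":0},{"rx":0,"ry":0,"tz":-0.15,"grip":0.4,"tx":0,"ty":0,"rz":0},{"rx":0,"ry":0,"tz":-0.2,"grip":0.4,"tx":0,"ty":0,"rz":0}]' 20; python3 -m pendant '[{"rx":0,"ry":0,"tz":-0.4,"grip":0.4,"tx":0,"ty":-0.05,"rz":0},{"rx":0,"ry":0,"tz":-0.6,"grip":0.4,"tx":0,"ty":-0.1,"rz":0},{"rx":0,"ry":0,"tz":-0.6,"grip":0.4,"tx":0,"ty":-0.3,"rz":0},{"rx":0,"ry":0,"tz":-0.5,"grip":0.4,"tx":0,"ty":-0.5,"rz":0},{"rx":0,"ry":0,"tz":-0.3,"grip":0.4,"tx":0,"ty":-0.7,"rz":0},{"rx":0,"ry":0,"tz":0,"grip":0.4,"tx":0,"ty":-0.7,"rz":0},{"rx":0,"ry":0,"tz":0,"grip":0.4,"tx":0,"ty":-0.7,"rz":0},{"rx":0,"ry":0,"tz":0,"grip":0.4,"tx":0,"ty":-0.7,"rz":0}]' 20
python3 -m pendant '[{"rx":0,"ry":0,"tz":0,"grip":0.4,"tx":0,"ty":-0.7,"rz":0},{"rx":0,"ry":0,"tz":0,"grip":0.4,"tx":0,"ty":-0.7,"rz":0},{"rx":0,"ry":0,"tz":0,"grip":0.4,"tx":0,"ty":-0.5,"rz":0},{"rx":0,"ry":0,"tz":0,"grip":0.4,"tx":0,"ty":-0.3,"rz":0},{"rx":0,"ry":0,"tz":0,"grip":0.4,"tx":0,"ty":0,"rz":0},{"rx":0,"ry":0,"tz":0,"grip":0.4,"tx":0,"ty":0,"rz":0}]' 20
python3 - <<'E'
from h import *
import h
def ov(c,name,x0,y0,x1,y1,k):
    # bin at seat: u 16.5+5.1, z 13-1.2, level
    h.binpose=lambda:(np.array([PAN[0],PAN[1],0])+RP.apply(np.array([-21.6,0.4,136.9])/1000),RP)
    overlay(c,name,x0,y0,x1,y1,k)
c=cam("scene");cv2.imwrite("pics/f_s.png",c["pixels"]);ov(c,"pics/f_so.png",290,230,430,370,5);crop(c,"pics/f_sc.png",290,230,430,370,5)
c=cam("top");cv2.imwrite("pics/f_t.png",c["pixels"]);ov(c,"pics/f_to.png",160,120,280,300,3.3);crop(c,"pics/f_tc.png",160,120,280,300,3.3)
a=cv2.imread("pics/f_so.png");b=cv2.imread("pics/f_sc.png");cv2.imwrite("pics/f1.png",cv2.resize(np.hstack([a,b]),None,fx=.57,fy=.57))
a=cv2.imread("pics/f_to.png");b=cv2.imread("pics/f_tc.png");cv2.imwrite("pics/f2.png",np.hstack([a,b]))
E
```

```text
time_s: 19.78
ee_pos: [0.54, 0.2561, 0.2943]
eef_rot: [3.141, 0.0, -3.044]
force: [-0.5, -0.5, -0.8]
grip_width: 0.0281
time_s: 20.45
ee_pos: [0.5535, 0.1056, 0.404]
eef_rot: [3.141, 0.008, -3.037]
force: [-0.2, -0.4, -0.5]
grip_width: 0.0283
time_s: 20.95
ee_pos: [0.5619, 0.0087, 0.4104]
eef_rot: [-3.141, 0.015, -3.043]
force: [-0.2, 0.4, -0.7]
grip_width: 0.0282
```

View pics/f1.png

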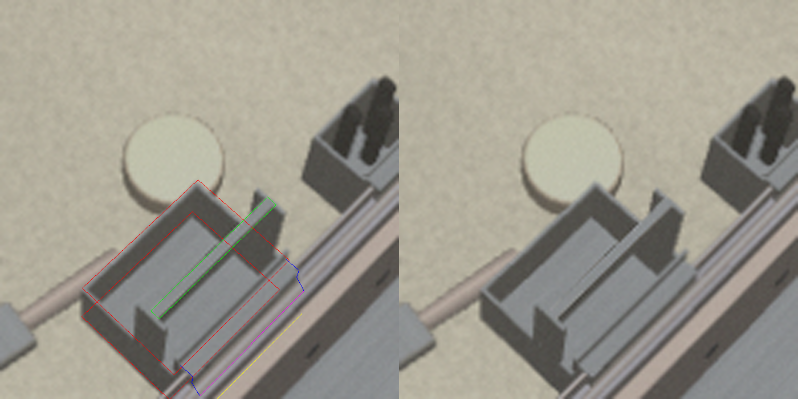

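View pics/f2.png

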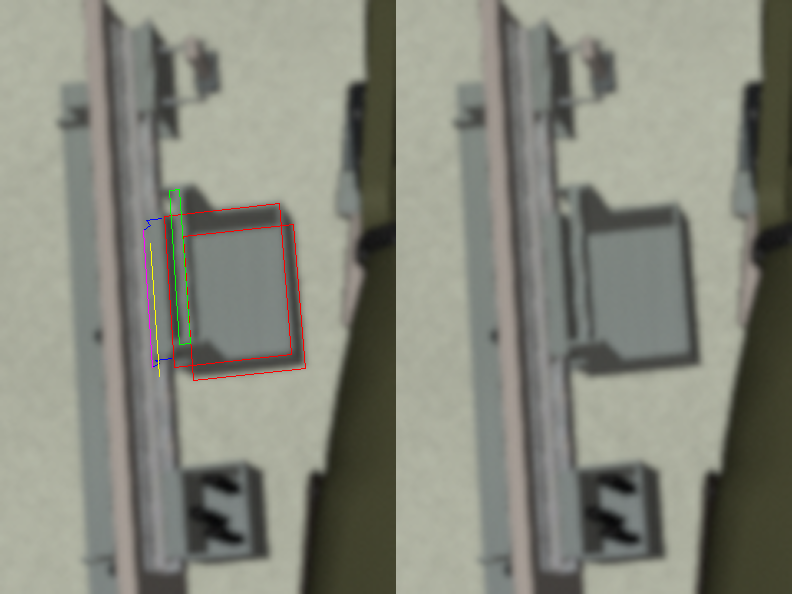

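View pics/f_t.png

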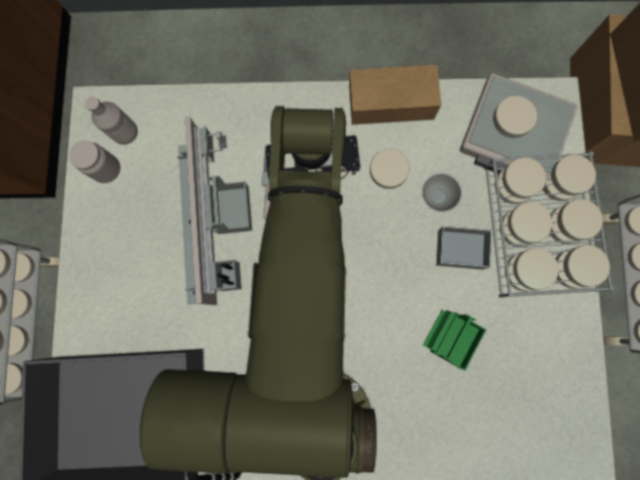

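The bin hangs level on the free stretch, on the seat overlay to about a pixel. The hung things and the visible bystanders stand where they were, and the arm is clear.

```bash
python3 -c "
from station import ctrl
print(ctrl.hand_in());o=ctrl.get_obs();print(o['time_s'],o['force'])"
```

```text
the job is handed in; nothing more can be done
None
the job is handed in; nothing more can be done
```

The bin with the bail handle now hangs on the free middle stretch of the rail, level and let go. I handed the job in at about 21 s of robot time.

**What I did:** I gripped the handle from above, carried the bin over and tipped its front up 36°. I found the rail by touch at about 5 mm further out and 1 mm lower than nominal. I then lowered the strip through the mouth, let the front down to level, opened the gripper and backed the arm away.

**Last checks:**
- **Seating:** the bend came to rest at about z 12, against about 11.8 predicted from the touches. Tilt was under 0.1° and the yaw and roll errors under 0.2°.
- **After release:** the tool carried no load, and both cameras show the bin hanging at the computed seat to about one pixel. The visible bystanders and the things already on the rail looked unmoved. The final top picture hides one cheese and the brush behind the arm, and I did not look at the final full scene picture.

**What disagreed or was not tested:**
- **Small-step stall:** while feeling down onto the lip, I misread a stall as joint stiction, because the settle rows hid the force. It was the lip, and the next steps pressed on it with a peak of about 17 N in the readings (limit 25 N).
- **Panel distance:** the bend's measured distance from the panel wandered between 21.2 and 22.5 mm, against 21.6 predicted.
- **Keeper lock:** I did not tug the bin upward to test it. That it is locked rests on the measured height, the level tilt and the pictures.

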